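Make up the denture case pan

ROBOT

A 7-joint arm with a two-finger parallel gripper is mounted at the origin on the work surface. World frame = base frame: x ahead of the robot, y to its left, z up, the work surface at z = 0. Lengths are in mm, angles in rad, forces in N, time in s.
With the tool pointing down it reaches from about 400 to 875 mm from the base axis. Payload 4.4 kg.
Tool frame: the origin (TCP) lies midway between the tips of the shut fingers; the grasp point (between the pads) lies 19 mm behind it; z points along the fingers, x is the direction in which the jaws open and shut, and the axes are right-handed (so a half turn about z gives the same grasp; the last joint's range is limited). The gripper opens to 85 mm and grips with 20 to 120 N. Pads are 22 mm wide; open, the fingers measure 114 mm over their backs; the gripper's body (76 mm by 85 mm) begins 54 mm behind the grasp point. The pads swing forward as they close: fully open they stand 13 mm farther back than shut.
Start: joints at [-1.377, 0.628, 0.038, 1.517, -0.027, 0.996, -0.02], TCP at [166.952, 628.208, 231.313] pointing down, gripper open.
Joint ranges: [-3.06, 3.06], [-0.37, 2.12], [-1.25, 1.32], [0.18, 2.47], [-1.1, 4.24], [0.23, 1.98], [-2.94, 2.94]. Speed limits (rad/s): [2.57, 2.57, 3.14, 3.14, 3.14, 3.14, 3.14].

INTERFACE

Orientations are given as a unit quaternion [x, y, z, w].
In Python, from rig import status, imaging, order gives the robot as it stands.
- The arm moves only by the tool servo_tool, never from a script. Its argument "rows" is a list of rows, each an object of numbers: "tx", "ty", "tz": the shift along the tool's x, y, z in m; "rx", "ry", "rz": the turn, a rotation vector about the tool's x, y, z in rad; "claw": the closure in counts, from 0 (fully open) to 255 (shut). In form: [{"tx": .., "ty": .., "tz": .., "rx": .., "ry": .., "rz": .., "claw": ..}, ...]. A call has 1 to 8 rows; each row is the pose to reach, as a shift and turn from the pose commanded when the call began, along the tool's axes at that moment; what a row does not reach only later rows make up. A row lasts 1/8 s, in which the tool goes at most 62.5 mm and 10.7 degrees, less where a joint would pass 70% of its speed; a pose out of reach is approached as far as the arm can. A call with a gripper value outside its range is refused whole. The fingers move at their own pace and stop on an object; "force" is the grip in N (left out, the last holds). Time passes only in rows, so rows that repeat a pose let the fingers close. It gives the time, the measured TCP pose, the force and the opening at its end, in the units of the state.
- status.get_state(): the state, without advancing time (a new reading comes with each control period).
- imaging.camera(name): name is "scene" or "top" or "wrist"; returns a dict with "color" (400x640x3 uint8, blue, green, red), "z_map" (400x640 float32, mm along the optical axis (not along the pixel's ray), 0 where there is no reading), "intrinsics" (3x3 intrinsics, pixels), "rvec" (rotation vector, rad) and "tvec" (3), from world to camera coordinates, as OpenCV has them. Camera axes: x right, y down, z forward; pixel columns grow to the right and rows downward; lengths in mm; the calibration is good to about 2 mm. A picture is of the moment at which its call begins.
- order.close_job(): hands the job in, once; it reports no verdict.
The state is a dict: "time": time; "qpos": joint angles; "qvel": joint speeds; "effort": joint torques, N m; "tcp_pos": TCP position; "tcp_rot": TCP orientation; "ft_force": force on the tool from outside, world axes, zero at the start; "torque": the same for the moment, N m; "width": opening from 0.0 (shut) to 1.0 (fully open).
Only numpy, scipy, OpenCV 4.12 (cv2) and the standard library are available. Lean on these libraries where they do the work, as an engineer would, in place of code of your own. Each camera call takes 0.05 s, during which the arm holds its last target. There are 200 camera calls.

TASK

Make up the case pan for the next denture: set the yellow upper cast in the middle of the end bay beside the ticket clip and the green lower cast in the middle of the opposite end bay, both flat, square to the pan and with their narrower fronts towards the ticket, then lay the tooth box across the middle of the bay between them. Seat the pink rim with the palate fully home on the upper cast and the red open horseshoe rim fully home on the lower cast, front over front. Set every piece down rather than dropping it, and leave the burner, the articulator and the small glass dish where they stand.

Things in the scene. Friction and masses are not known exactly. Their poses are not given: they have to be found in the camera images.
- pan: Blue case pan, fixed: 250 (x) x 165 (y) mm, walls 32 high, 4 thick, floor 3 thick. Ribs across it at x = +-35 mm (4 thick, 6 high above the floor) leave two end bays 84 mm long, centred at x = +-79 mm, and a 66 mm middle bay. Steel clip with yellow ticket outside the -x end wall, up to 55 mm high. Origin: centre of underside, z up.
- upper_cast: Upper cast: yellow stone, low domed palate inside the ridge, 0.16 kg; 64 wide (y) x 60 (front -x to heel +x) mm, base 20 mm thick, sides parallel from 13 mm ahead of the origin to the square heel, front trimmed to 34 mm wide. Horseshoe gum ridge on top, 6 mm wide, crest 26.5 mm above the underside. Origin: centre of underside, z up. Grip across y.
- lower_cast: Lower cast: green stone, flat inside the ridge, 0.15 kg; 64 wide (y) x 60 (front -x to heel +x) mm, base 20 mm thick, sides parallel from 13 mm ahead of the origin to the square heel, front trimmed to 34 mm wide. Horseshoe gum ridge on top, 6 mm wide, crest 26.5 mm above the underside. Origin: centre of underside, z up. Grip across y.
- upper_rim: Upper bite rim: pink wax, palate plate closing the inside of the U, 35 g. U, 58 wide (y) x 52 (x) x 18 mm high; closed front at -x, heel ends at +x; outer sides flat from 5 mm ahead of the origin to the heel. Channel below, 4 mm deep, fits the cast's ridge with 5 mm play each side. Origin: centre of underside, z up. Grip across y. Seated: 22.5 mm above its cast's origin, x axes alike.
- lower_rim: Lower bite rim: dark red wax, open between its arms, 30 g. U, 58 wide (y) x 52 (x) x 18 mm high; closed front at -x, heel ends at +x; outer sides flat from 5 mm ahead of the origin to the heel. Channel below, 4 mm deep, fits the cast's ridge with 5 mm play each side. Origin: centre of underside, z up. Grip across y. Seated: 22.5 mm above its cast's origin, x axes alike.
- tooth_box: Tooth box: white plastic block 54 (y, its length) x 28 (x) x 12 mm high, a row of six ivory teeth on top (5 mm more, look only), 40 g. Origin: centre of underside, z up. Can be gripped across y.
- dappen: Bystander: small clear glass dappen dish, 32 mm across, 24 mm high. Origin: centre of underside.
- burner: Bystander: Bunsen burner, dark round foot 84 mm across, brass tube, 134 mm high. Origin: centre of underside.
- articulator: Bystander: steel hinge articulator holding a finished denture between white plaster mounts, about 115 x 95 mm, 116 mm high. Origin: underside, near the middle.

How it is judged (in metres and radians):
At the end, for the whole second after the job is handed in: Casts flat in their end bays and tooth box in the middle bay, within 15 mm of the bay's centre (box 19 mm along the pan) and 15 degrees of square, cast fronts to the ticket; each rim level on its own cast, within 7 mm and 11 degrees, 20 to 25 mm above the cast's underside; all at rest (x of upper_cast in the frame of pan between -0.094 and -0.064 m and y of upper_cast in the frame of pan between -0.015 and 0.015 m and z of upper_cast in the frame of pan between -0.001 and 0.007 m and angle between each of upper_cast, lower_cast, tooth_box's own z axis and vertical below 0.06 rad and angle between the x axis of each of upper_cast, lower_cast, tooth_box and the x axis of pan, either way round below 0.26 rad and x of pan in the frame of upper_cast above 0.04 m and x of lower_cast in the frame of pan between 0.064 and 0.094 m and y of lower_cast in the frame of pan between -0.015 and 0.015 m and z of lower_cast in the frame of pan between -0.001 and 0.007 m and x of pan in the frame of lower_cast below -0.04 m and x of tooth_box in the frame of pan between -0.019 and 0.019 m and y of tooth_box in the frame of pan between -0.015 and 0.015 m and z of tooth_box in the frame of pan between -0.001 and 0.007 m and horizontal distance between upper_rim and upper_cast below 0.007 m and z of upper_rim in the frame of upper_cast between 0.02 and 0.025 m and angle between the x axis of upper_rim and the x axis of upper_cast, either way round below 0.2 rad and angle between the z axis of upper_rim and the z axis of upper_cast, either way round below 0.08 rad and x of pan in the frame of upper_rim above 0.04 m and horizontal distance between lower_rim and lower_cast below 0.007 m and z of lower_rim in the frame of lower_cast between 0.02 and 0.025 m and angle between the x axis of lower_rim and the x axis of lower_cast, either way round below 0.2 rad and angle between the z axis of lower_rim and the z axis of lower_cast, either way round below 0.08 rad and x of pan in the frame of lower_rim below -0.04 m and linear speed of each of upper_cast, lower_cast, tooth_box, upper_rim, lower_rim below 0.01 m/s); the robot touches nothing.
It fails at once if the Bunsen burner is pushed more than 20 mm or tipped over (distance of burner from where it was at the start of the episode above 0.02 m or angle between burner's own z axis and vertical above 0.3 rad).
It fails at once if the articulator is pushed more than 20 mm or tipped over (distance of articulator from where it was at the start of the episode above 0.02 m or angle between articulator's own z axis and vertical above 0.3 rad).
It fails at once if the small glass dish is pushed more than 20 mm or tipped over (distance of dappen from where it was at the start of the episode above 0.02 m or angle between dappen's own z axis and vertical above 0.3 rad).
It fails at once if a cast, a rim or the tooth box is dropped from more than about 20 mm (free of the fingers and moving faster than 0.65 m/s) ((linear speed of upper_cast above 0.65 m/s and contact force between upper_cast and the fingers below 0.05 N) or (linear speed of lower_cast above 0.65 m/s and contact force between lower_cast and the fingers below 0.05 N) or (linear speed of tooth_box above 0.65 m/s and contact force between tooth_box and the fingers below 0.05 N) or (linear speed of upper_rim above 0.65 m/s and contact force between upper_rim and the fingers below 0.05 N) or (linear speed of lower_rim above 0.65 m/s and contact force between lower_rim and the fingers below 0.05 N)).
It also fails if it takes over 144 s, if anything falls off the work surface, if the arm or the gripper's body presses on something with over 40 N, if the wrist force passes 120 N, or if a joint passes its speed limit or range.

## Working session

There is one attempt and no reset: what is moved stays moved. The work goes in short steps, Python scripts to look and compute and a tool call to move; the robot and the scene stay as the last step left them, time stands still between calls to the robot, and variables do not carry over. Pictures are saved under pics/ and viewed, about 12 in all and at most 16, crops included, and the job is handed in when it is done.

Besides the shell and the picture viewer there is one more tool, called after ">>>" as name(argument=value, ...), one argument or row to a line, values as JSON. servo_tool: Moves the arm, as the interface text tells. Its arguments: {"type":"object","properties":{"rows":{"type":"array"},"force":{"type":"number"}},"required":["rows"]}

```bash
ls; mkdir -p pics; cat > h.py <<'E'
import numpy as np, cv2
from scipy.spatial.transform import Rotation as R
from rig import status, imaging, order
def cam(n):
    c=imaging.camera(n); K=c["intrinsics"]; Rm=cv2.Rodrigues(np.array(c["rvec"],float))[0]; t=np.array(c["tvec"],float).reshape(3)
    z=c["z_map"].astype(float); v,u=np.mgrid[:z.shape[0],:z.shape[1]]
    P=np.stack([(u-K[0,2])/K[0,0]*z,(v-K[1,2])/K[1,1]*z,z],-1)
    W=(P-t)@Rm; W[z==0]=np.nan
    return c["color"],W
def save(n,im): cv2.imwrite(f"pics/{n}.png",im)
E
python3 - <<'E'
from h import *
s=status.get_state(); print(s)
im,W=cam("top"); save("top0",im); np.save("top0.npy",W)
im2,W2=cam("scene"); save("scene0",im2); np.save("scene0.npy",W2)
for p in [(0,0),(0,639),(399,0),(399,639),(200,320)]: print(p,W[p],W2[p])
E
```

```text
pics
{'time': 0.0, 'qpos': array([-1.37680248,  0.62931706,  0.03842257,  1.51839916, -0.02701218,
        0.99628397, -0.02001775]), 'qvel': array([ 7.48268591e-04,  3.97001013e-04, -2.22272230e-03,  8.63408096e-04,
       -2.52239642e-04,  2.78229907e-03,  1.97808066e-06]), 'effort': array([ 6.12097265e-04, -5.63391709e+01,  1.22639135e+00, -1.93451875e+01,
        1.09501672e-02,  1.02291009e-02, -1.83071188e-05]), 'tcp_pos': array([166.76786008, 627.58537098, 230.39759866]), 'tcp_rot': array([ 7.92745003e-01,  6.09552677e-01, -7.48532777e-04,  5.77118601e-04]), 'ft_force': array([-0.36760703,  0.04810618,  0.26783525]), 'torque': array([-0.02057036,  0.04236089,  0.01203981]), 'width': 0.9993154780911038}
(0, 0) [1657.47503925 1490.36576638 -745.53045381] [ -884.38266318 -1206.90371438  -125.45839504]
(0, 639) [ 1681.94424751 -1513.77324641  -738.76037955] [397.00005292 843.82861058 377.71757158]
(399, 0) [129.10648741 738.07410906   2.10313272] [ 9.30140345e+02 -7.40317937e+02 -8.87286862e-02]
(399, 639) [ 148.07281753 -785.51869173    2.37241159] [1237.84968073 1160.94718006 -757.20479538]
(200, 320) [616.98380262 -21.91793325   6.99301115] [571.18205653  32.44061362   2.37597547]
```

View pics/top0.png

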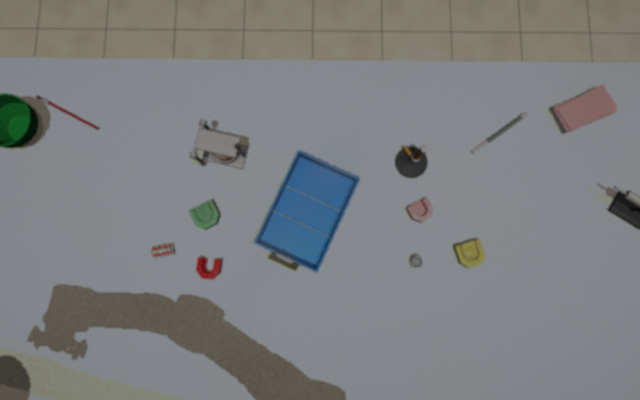

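View pics/scene0.png

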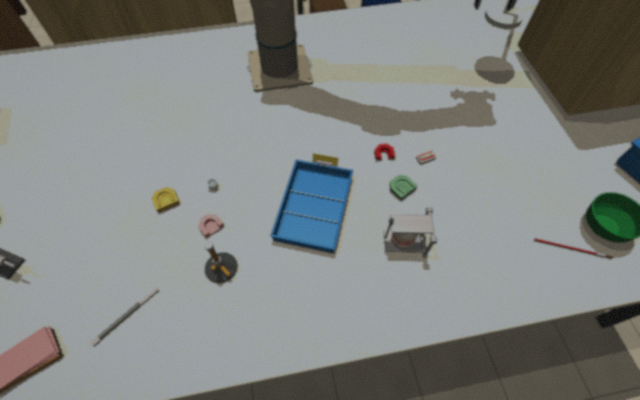

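Top view: pan around (307,211) with its ticket at (284,261), yellow cast (470,253), pink rim (420,210), dish (415,260), burner (411,161). Green cast (205,214), red rim (208,268), box (163,250), articulator (219,146). Next I'll fit outlines.

```bash
cat >> h.py <<'E'
from scipy.optimize import minimize
POLY=dict(cast=[(30,32),(30,-32),(-13,-32),(-30,-17),(-30,17),(-13,32)],
 rim=[(26,29),(26,-29),(-5,-29),(-20,-20),(-26,-9),(-26,9),(-20,20),(-5,29)],
 box=[(14,27),(14,-27),(-14,-27),(-14,27)])
HSV=dict(yellow=((22,90,90),(35,255,255)),green=((40,60,50),(85,255,255)),pink=((0,40,120),(12,150,255)),red=((0,170,80),(12,255,255)),red2=((170,170,80),(180,255,255)))
def fit(M,W,kind,xy0,rad=70):
    "M bool mask of the outline, W world points; x,y,yaw best of several starts"
    S=np.isfinite(W[...,0])&(np.hypot(W[...,0]-xy0[0],W[...,1]-xy0[1])<rad)
    P=W[S][:,:2]; m=M[S].astype(float); c0=P[m>0].mean(0)
    poly=np.array(POLY[kind],np.float32).reshape(-1,1,2)
    st=max(1,len(P)//3000); P=P[::st]; m=m[::st]
    def cost(q):
        c,s=np.cos(q[2]),np.sin(q[2]); L=(P-q[:2])@np.array([[c,-s],[s,c]])
        d=np.array([cv2.pointPolygonTest(poly,(float(a),float(b)),True) for a,b in L])
        return np.mean((1/(1+np.exp(-d/1.5))-m)**2)
    r=[minimize(cost,[*c0,a],method="Nelder-Mead",options=dict(initial_simplex=[[*c0,a],[c0[0]+6,c0[1],a],[c0[0],c0[1]+6,a],[*c0,a+.5]],maxiter=80)) for a in np.arange(-3,3,.785)]
    b=min(r,key=lambda k:k.fun); return [round(float(k),3) for k in (*b.x,b.fun)]+[int(m.sum())]
def mask(im,col):
    h=cv2.cvtColor(im,cv2.COLOR_BGR2HSV); m=cv2.inRange(h,*map(np.array,HSV[col]))
    if col=="red": m|=cv2.inRange(h,*map(np.array,HSV["red2"]))
    return m>0
E
python3 - <<'E'
from h import *
im=cv2.imread("pics/top0.png"); W=np.load("top0.npy")
print("table z",np.nanmedian(W[300:330,400:600,2]))
for n,px in dict(yc=(470,253),ur=(420,210),gc=(205,214),lr=(208,268),box=(163,250),dish=(415,260),burn=(411,161),artic=(219,146)).items():
    w=W[px[1]-25:px[1]+26,px[0]-25:px[0]+26]; hi=w[...,2]>10
    cc=w[hi]; print(n,W[px[1],px[0]].round(),cc.mean(0).round(),"z98",np.nanpercentile(cc[:,2],98).round(1), len(cc))
    print("  bbox",cc.min(0).round(),cc.max(0).round())
h=lambda p:W[p[1],p[0],:2]
print("yc",fit(mask(im,"yellow")&(W[...,2]>13),W,"cast",h((470,253))))
print("gc",fit(mask(im,"green")&(W[...,2]>13),W,"cast",h((205,214))))
print("ur",fit(mask(im,"pink")&(W[...,2]>5),W,"rim",h((420,210)),55))
print("lr",fit(mask(im,"red")&(W[...,2]>5),W,"rim",h((208,268)),55))
print("box",fit(W[...,2]>8,W,"box",h((163,250)),50))
hs=cv2.cvtColor(im,cv2.COLOR_BGR2HSV); b=cv2.inRange(hs,(98,120,40),(118,255,255))>0
b[:,:230]=0;b[:,380:]=0
r=W[b&(W[...,2]>20)][:,:2].astype(np.float32); print("pan",len(r),cv2.minAreaRect(r), cv2.minAreaRect(W[b][:,:2].astype(np.float32)), "ticket",W[261,284], "floor",W[190,310])
cv2.imwrite("pics/z0.png",cv2.resize(im[120:290,130:500],None,fx=2.15,fy=2.15,interpolation=cv2.INTER_CUBIC))
E
```

```text
table z 1.2015438446162015
yc [ 488. -390.   23.] [ 488. -391.   22.] z98 29.7 637
  bbox [ 454. -429.   10.] [ 525. -355.   32.]
ur [ 594. -274.    8.] [ 591. -275.   18.] z98 21.7 306
  bbox [ 565. -304.   10.] [ 626. -239.   23.]
gc [577. 264.  21.] [576. 264.  21.] z98 28.6 595
  bbox [542. 230.  10.] [615. 304.  31.]
lr [444. 255.   4.] [443. 251.  18.] z98 22.3 308
  bbox [420. 220.  10.] [471. 281.  23.]
box [487. 364.  18.] [487. 367.  15.] z98 20.3 240
  bbox [469. 340.  10.] [504. 397.  23.]
dish [ 469. -257.   14.] [ 466. -261.   20.] z98 27.7 120
  bbox [ 450. -275.   10.] [ 479. -244.   29.]
burn [ 716. -250.   25.] [ 717. -251.   37.] z98 135.7 608
  bbox [ 683. -294.   10.] [ 758. -217.  138.]
artic [729. 217. 101.] [735. 226.  89.] z98 109.5 1289
  bbox [701. 166.  10.] [792. 281. 120.]
yc [487.209, -393.871, 0.282, 0.023, 565]
gc [574.779, 264.936, 0.531, 0.019, 533]
ur [594.883, -277.582, 0.554, 0.116, 231]
lr [442.0, 254.412, -0.117, 0.11, 246]
box [486.75, 369.73, -2.948, 0.015, 250]
pan 695 ((588.533203125, 9.851226806640625), (166.56143188476562, 252.37796020507812), 65.71712493896484) ((nan, nan), (0.0, 0.0), 0.0) ticket [463.54200507  63.7560431   35.82070817] floor [642.32995268   3.72539414   7.0727495 ]
```

View pics/z0.png

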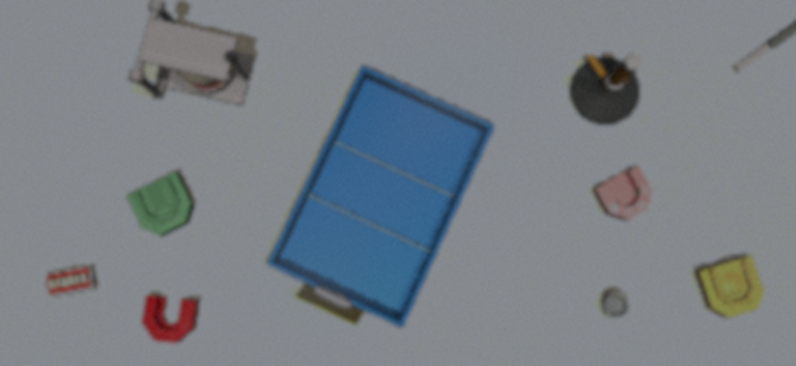

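Zoomed view: every front points roughly towards the robot (image down), the ticket is on the robot side of the pan, and the fits agree with what I see. Pan is about (588.5, 9.9) with yaw −0.424. I'll write the move helper and start with the green cast.

```bash
cat >> h.py <<'E'
PAN=np.array([588.5,9.9]); PY=-0.424
def pan(x,y=0): c,s=np.cos(PY),np.sin(PY); return PAN+[c*x-s*y,s*x+c*y]
def off(xy,yaw,dx): return np.array(xy)+dx*np.array([np.cos(yaw),np.sin(yaw)])
def rel(xy,z,yawx,tag=""):
    "shift/turn in tool axes from the measured pose to TCP xyz with tool x at world yaw yawx, pointing down"
    s=status.get_state(); Q=R.from_quat(s["tcp_rot"])
    T=R.from_euler("z",yawx)*R.from_euler("x",np.pi)
    t=Q.inv().apply(np.array([*xy,z])-s["tcp_pos"])/1000; r=(Q.inv()*T).as_rotvec()
    print(tag,"t",t.round(4),"r",r.round(3),"| tcp",s["tcp_pos"].round(1),"w",round(s["width"],3),"t=",round(s["time"],2),"F",s["ft_force"].round(1))
E
python3 - <<'E'
from h import *
rel((574.8,264.9),180,2.10)
E
```

```text
t [-0.2457  0.4875  0.0509] r [-0.001  0.002 -0.789] | tcp [166.8 627.7 230.5] w 1.0 t= 0.1 F [ 0.8 -0.2  0.2]
```

>>> servo_tool(
  rows=[
    {"tx": -0.028, "ty": 0.055, "tz": 0.006, "rz": -0.09},
    {"tx": -0.056, "ty": 0.11, "tz": 0.012, "rz": -0.18},
    {"tx": -0.084, "ty": 0.166, "tz": 0.017, "rz": -0.27},
    {"tx": -0.112, "ty": 0.222, "tz": 0.023, "rz": -0.36},
    {"tx": -0.14, "ty": 0.277, "tz": 0.029, "rz": -0.45},
    {"tx": -0.168, "ty": 0.333, "tz": 0.035, "rz": -0.54},
    {"tx": -0.195, "ty": 0.388, "tz": 0.04, "rz": -0.63},
    {"tx": -0.223, "ty": 0.443, "tz": 0.046, "rz": -0.72},
  ],
  force=50,
)

```text
validation failed for argument at $.ro...
```

```bash
python3 - <<'E'
from h import *
rel((574.8,264.9),180,2.10); print(status.get_state()["qpos"].round(2))
E
```

```text
t [-0.2457  0.4875  0.0509] r [-0.001  0.002 -0.789] | tcp [166.8 627.7 230.5] w 1.0 t= 0.1 F [ 0.8 -0.2  0.2]
[-1.38  0.63  0.04  1.52 -0.03  1.   -0.02]
```

>>> servo_tool(
  rows=[
    {"tx": -0.028, "ty": 0.055, "tz": 0.006, "rx": 0, "ry": 0, "rz": -0.09, "claw": 0},
    {"tx": -0.056, "ty": 0.11, "tz": 0.012, "rx": 0, "ry": 0, "rz": -0.18, "claw": 0},
    {"tx": -0.084, "ty": 0.166, "tz": 0.017, "rx": 0, "ry": 0, "rz": -0.27, "claw": 0},
    {"tx": -0.112, "ty": 0.222, "tz": 0.023, "rx": 0, "ry": 0, "rz": -0.36, "claw": 0},
    {"tx": -0.14, "ty": 0.277, "tz": 0.029, "rx": 0, "ry": 0, "rz": -0.45, "claw": 0},
    {"tx": -0.168, "ty": 0.333, "tz": 0.035, "rx": 0, "ry": 0, "rz": -0.54, "claw": 0},
    {"tx": -0.195, "ty": 0.388, "tz": 0.04, "rx": 0, "ry": 0, "rz": -0.63, "claw": 0},
    {"tx": -0.223, "ty": 0.443, "tz": 0.046, "rx": 0, "ry": 0, "rz": -0.72, "claw": 0},
  ],
  force=50,
)

```text
time: 1.1
tcp_pos: [539.0, 297.4, 184.9]
tcp_rot: [0.526, 0.851, -0.0, -0.0]
ft_force: [0.7, 0.4, 1.1]
width: 1.0
```

```bash
python3 - <<'E'
from h import *
rel((574.8,264.9),180,2.10); print(status.get_state()["qpos"].round(2))
im,W=cam("wrist"); save("w1",im)
m=mask(im,"green")&(W[...,2]>13); print(m.sum())
if m.sum()>500: print(fit(m,W,"cast",(574.8,264.9)))
E
```

```text
t [-0.045   0.0175  0.0049] r [-0.    -0.    -0.066] | tcp [539.  297.4 184.9] w 1.0 t= 1.1 F [0.7 0.4 1.1]
[-0.45  0.63 -0.17  1.66  0.13  0.86  1.37]
2711
[596.008, 273.76, -2.54, 0.039, 224]
```

View pics/w1.png

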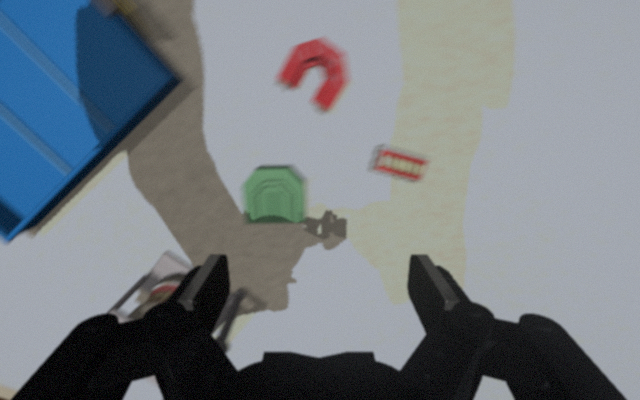

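The wrist view shows the green cast at (275,195) with its front up-image, the red rim (315,75) and the box (400,163). The wrist fit disagrees with the top one, so I'll check the camera pose.

```bash
python3 - <<'E'
from h import *
rel((574.8,264.9),180,2.10)
im,W=cam("wrist")
print("px table",W[100,220],W[30,480]); 
m=mask(im,"green"); print("green",np.nanmedian(W[m],0), np.nanpercentile(W[m],[2,98],axis=0).round(1))
v,u=np.nonzero(m); print(u.min(),u.max(),v.min(),v.max())
h=cv2.cvtColor(im,cv2.COLOR_BGR2HSV); print("front px",W[170,275],"heel",W[212,275])
for col,k,xy in (("green","cast",(574.8,264.9)),("red","rim",(442,254.4))):
    mm=mask(im,col); print(col,fit(mm&(W[...,2]>(13 if k=="cast" else 6)),W,k,xy,70 if k=="cast" else 50))
print("box",fit(W[...,2]>8,W,"box",(486.7,369.7),50))
E
```

```text
t [-0.0316  0.0153  0.0041] r [ 0.001  0.009 -0.076] | tcp [547.2 286.7 183.8] w 0.998 t= 1.15 F [ 6.5 -6.4 -0.9]
px table [524.41310102 163.50751457   1.43848185] [ 3.57479897e+02  3.62063948e+02 -9.94695105e-02]
green [575.17396843 266.39102686  21.36735326] [[546.1 238.4  19.4]
 [606.5 299.5  28.1]]
260 320 163 218
front px [560.86799204 242.9142372   20.78725237] heel [600.00180339 260.94662709  27.08805492]
green [586.686, 278.873, -1.915, 0.033, 228]
red [529.098, 307.402, -1.854, 0.01, 29]
box [503.584, 353.07, 0.951, 0.086, 1965]
```

```bash
sed -i 's/S=np.isfinite(W\[...,0\])&/S=(W[...,2]<60)\&/' h.py; python3 - <<'E'
from h import *
im,W=cam("wrist"); rel((574.8,264.9),180,2.10)
for col,k,xy in (("green","cast",(574.8,264.9)),("red","rim",(442,254.4))):
    mm=mask(im,col); print(col,fit(mm&(W[...,2]>(13 if k=="cast" else 6)),W,k,xy,70 if k=="cast" else 50))
print("box",fit((W[...,2]>8),W,"box",(486.7,369.7),50))
hs=cv2.cvtColor(im,cv2.COLOR_BGR2HSV); b=cv2.inRange(hs,(98,120,40),(118,255,255))>0
print("pan rim z",np.nanpercentile(W[b][:,2],[5,50,95]))
E
```

```text
t [-0.0406  0.0181  0.0042] r [-0.001  0.003 -0.078] | tcp [540.8 293.6 184.2] w 1.002 t= 1.25 F [-0.5  1.8 -0.9]
green [576.13, 268.298, 0.458, 0.015, 743]
red [525.73, 311.834, -1.889, 0.011, 51]
box [488.08, 372.593, -2.947, 0.013, 711]
pan rim z [ 2.8365841   4.24472839 35.05547751]
```

```bash
python3 - <<'E'
from h import *
rel((575.7,266.8),2,2.06)
E
```

```text
t [-0.0388  0.0199  0.1822] r [-0.001  0.003 -0.038] | tcp [540.8 293.6 184.2] w 1.002 t= 1.25 F [-0.5  1.8 -0.9]
```

>>> servo_tool(
  rows=[
    {"tx": -0.02, "ty": 0.01, "tz": 0.04, "rx": 0, "ry": 0, "rz": -0.02, "claw": 0},
    {"tx": -0.039, "ty": 0.02, "tz": 0.08, "rx": 0, "ry": 0, "rz": -0.038, "claw": 0},
    {"tx": -0.039, "ty": 0.02, "tz": 0.12, "rx": 0, "ry": 0, "rz": -0.038, "claw": 0},
    {"tx": -0.039, "ty": 0.02, "tz": 0.12, "rx": 0, "ry": 0, "rz": -0.038, "claw": 0},
    {"tx": -0.039, "ty": 0.02, "tz": 0.12, "rx": 0, "ry": 0, "rz": -0.038, "claw": 0},
  ],
)

```text
time: 1.88
tcp_pos: [572.9, 274.6, 66.5]
tcp_rot: [0.51, 0.86, 0.001, 0.0]
ft_force: [0.0, -0.2, 0.8]
width: 1.003
```

```bash
python3 - <<'E'
from h import *
im,W=cam("wrist"); rel((575.7,266.8),2,2.06)
print(fit(mask(im,"green")&(W[...,2]>13),W,"cast",(576,267)))
rel((575.7,266.8),2,2.06)
E
```

```text
t [-0.0079 -0.002   0.0652] r [ 0.003 -0.001  0.01 ] | tcp [573.5 274.6  67.2] w 0.999 t= 1.93 F [ 0.3  0.7 -0.1]
[576.295, 267.45, 0.493, 0.014, 826]
 t [-0.0079 -0.002   0.0652] r [ 0.003 -0.001  0.01 ] | tcp [573.5 274.6  67.2] w 0.999 t= 1.93 F [ 0.3  0.7 -0.1]
```

>>> servo_tool(
  rows=[
    {"tx": -0.008, "ty": -0.002, "tz": 0.0, "rx": 0, "ry": 0, "rz": 0.01, "claw": 0},
    {"tx": -0.008, "ty": -0.002, "tz": 0.025, "rx": 0, "ry": 0, "rz": 0.01, "claw": 0},
    {"tx": -0.008, "ty": -0.002, "tz": 0.05, "rx": 0, "ry": 0, "rz": 0.01, "claw": 0},
    {"tx": -0.008, "ty": -0.002, "tz": 0.064, "rx": 0, "ry": 0, "rz": 0.01, "claw": 0},
    {"tx": -0.008, "ty": -0.002, "tz": 0.064, "rx": 0, "ry": 0, "rz": 0.01, "claw": 0},
    {"tx": -0.008, "ty": -0.002, "tz": 0.064, "rx": 0, "ry": 0, "rz": 0.01, "claw": 255},
    {"tx": -0.008, "ty": -0.002, "tz": 0.064, "rx": 0, "ry": 0, "rz": 0.01, "claw": 255},
    {"tx": -0.008, "ty": -0.002, "tz": 0.064, "rx": 0, "ry": 0, "rz": 0.01, "claw": 255},
  ],
  force=50,
)

```text
time: 2.92
tcp_pos: [576.0, 265.4, 2.8]
tcp_rot: [0.515, 0.857, 0.001, 0.001]
ft_force: [-0.6, -0.4, 6.0]
width: 0.731
```

```bash
python3 - <<'E'
from h import *
rel((576.3,267.5),2,2.06); rel(pan(79),180,PY+np.pi/2,"place")
print(pan(79),pan(-79))
E
```

```text
t [0.0017 0.0012 0.0008] r [ 0.002  0.    -0.001] | tcp [576.  265.4   2.8] w 0.731 t= 2.92 F [-0.6 -0.4  6. ]
place t [-0.294  -0.06   -0.1773] r [ 0.002 -0.001  0.912] | tcp [576.  265.4   2.8] w 0.731 t= 2.92 F [-0.6 -0.4  6. ]
[660.50459725 -22.60135342] [516.49540275  42.40135342]
```

>>> servo_tool(
  rows=[
    {"tx": 0, "ty": 0, "tz": -0.04, "rx": 0, "ry": 0, "rz": 0, "claw": 255},
    {"tx": 0, "ty": 0, "tz": -0.09, "rx": 0, "ry": 0, "rz": 0.05, "claw": 255},
    {"tx": -0.04, "ty": -0.01, "tz": -0.13, "rx": 0, "ry": 0, "rz": 0.2, "claw": 255},
    {"tx": -0.095, "ty": -0.02, "tz": -0.13, "rx": 0, "ry": 0, "rz": 0.36, "claw": 255},
    {"tx": -0.15, "ty": -0.031, "tz": -0.13, "rx": 0, "ry": 0, "rz": 0.52, "claw": 255},
    {"tx": -0.205, "ty": -0.042, "tz": -0.13, "rx": 0, "ry": 0, "rz": 0.68, "claw": 255},
    {"tx": -0.255, "ty": -0.052, "tz": -0.13, "rx": 0, "ry": 0, "rz": 0.82, "claw": 255},
    {"tx": -0.294, "ty": -0.06, "tz": -0.13, "rx": 0, "ry": 0, "rz": 0.912, "claw": 255},
  ],
)

```text
time: 3.92
tcp_pos: [660.2, -26.0, 131.5]
tcp_rot: [0.841, 0.54, -0.0, 0.0]
ft_force: [-0.5, -0.2, -1.8]
width: 0.735
```

>>> servo_tool(
  rows=[
    {"tx": 0, "ty": 0, "tz": 0.0, "rx": 0, "ry": 0, "rz": 0, "claw": 255},
    {"tx": 0, "ty": 0, "tz": 0.0, "rx": 0, "ry": 0, "rz": 0, "claw": 255},
    {"tx": 0, "ty": 0, "tz": 0.0, "rx": 0, "ry": 0, "rz": 0, "claw": 255},
  ],
)

```text
time: 4.3
tcp_pos: [659.7, -20.7, 131.2]
tcp_rot: [0.839, 0.544, 0.0, -0.001]
ft_force: [0.4, 0.8, -1.5]
width: 0.734
```

```bash
python3 - <<'E'
from h import *
im,W=cam("wrist"); save("w2",im); rel(pan(79),7,PY+np.pi/2)
im,W=cam("top"); save("t2",im)
hs=cv2.cvtColor(im,cv2.COLOR_BGR2HSV); b=cv2.inRange(hs,(98,120,40),(118,255,255))>0
b[:,:230]=0;b[:,380:]=0
print(cv2.minAreaRect(W[b&(W[...,2]>20)&(W[...,2]<45)][:,:2].astype(np.float32)))
cv2.imwrite("pics/m2.png",np.hstack([cv2.imread("pics/w2.png")[:,:400],cv2.resize(im[130:290,230:390],(400,400))]))
E
```

```text
t [-0.0014  0.0015  0.1243] r [-0.001 -0.001  0.003] | tcp [659.7 -20.9 131.3] w 0.734 t= 4.35 F [ 0.   0.2 -1.6]
((581.6013793945312, 100.8073501586914), (31.253910064697266, 168.62142944335938), 76.25879669189453)
```

View pics/m2.png

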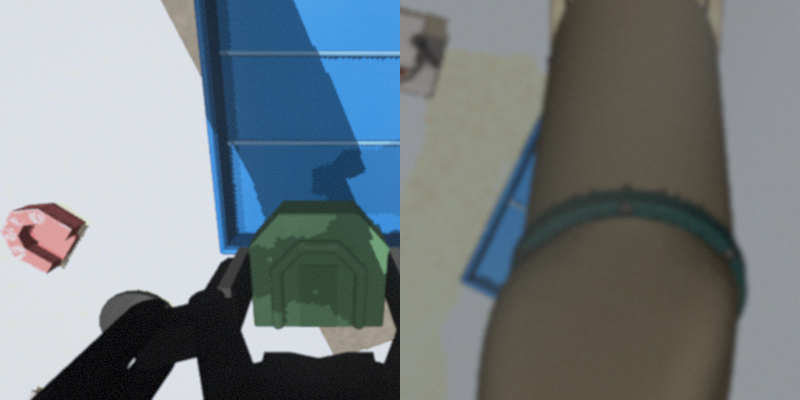

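The cast is held with its front towards the ticket. I'll check the pan pose from the wrist view, since the arm hides the pan from the top camera.

```bash
cat >> h.py <<'E'
def wallcheck(W,im):
    hs=cv2.cvtColor(im,cv2.COLOR_BGR2HSV); b=(cv2.inRange(hs,(98,100,30),(118,255,255))>0)&(W[...,2]>29)&(W[...,2]<40)
    c,s=np.cos(PY),np.sin(PY); L=(W[b][:,:2]-PAN)@np.array([[c,-s],[s,c]])
    for n,k,sg in (("-y",1,-1),("+y",1,1),("-x",0,-1),("+x",0,1)):
        e=(80.5,123)[k==0]; q=L[(abs(sg*L[:,k]-e)<14)&(abs(L[:,1-k])<(110,70)[k==0])]
        if len(q)>60: print(n,len(q),"off",round(np.median(q[:,k])-sg*e,1),"slope",round(np.polyfit(q[:,1-k],q[:,k],1)[0],3))
E
python3 - <<'E'
from h import *
im,W=cam("wrist"); wallcheck(W,im)
im=cv2.imread("pics/top0.png"); wallcheck(np.load("top0.npy"),im)
E
```

```text
-y 2478 off 3.1 slope 0.0
+y 2384 off 3.1 slope 0.001
+x 84 off -0.5 slope -0.009
-y 196 off -0.9 slope 0.002
+y 226 off 0.1 slope 0.002
-x 122 off 0.5 slope 0.002
+x 115 off 1.1 slope -0.001
```

>>> servo_tool(
  rows=[
    {"tx": 0, "ty": 0.002, "tz": 0.045, "rx": 0, "ry": 0, "rz": 0.003, "claw": 255},
    {"tx": 0, "ty": 0.002, "tz": 0.085, "rx": 0, "ry": 0, "rz": 0.003, "claw": 255},
    {"tx": 0, "ty": 0.002, "tz": 0.108, "rx": 0, "ry": 0, "rz": 0.003, "claw": 255},
    {"tx": 0, "ty": 0.002, "tz": 0.117, "rx": 0, "ry": 0, "rz": 0.003, "claw": 255},
    {"tx": 0, "ty": 0.002, "tz": 0.121, "rx": 0, "ry": 0, "rz": 0.003, "claw": 255},
    {"tx": 0, "ty": 0.002, "tz": 0.123, "rx": 0, "ry": 0, "rz": 0.003, "claw": 255},
    {"tx": 0, "ty": 0.002, "tz": 0.125, "rx": 0, "ry": 0, "rz": 0.003, "claw": 255},
    {"tx": 0, "ty": 0.002, "tz": 0.125, "rx": 0, "ry": 0, "rz": 0.003, "claw": 255},
  ],
)

```text
time: 5.45
tcp_pos: [662.1, -23.8, 6.8]
tcp_rot: [0.841, 0.541, 0.0, 0.0]
ft_force: [-0.6, -0.3, -1.0]
width: 0.73
```

>>> servo_tool(
  rows=[
    {"tx": 0, "ty": 0, "tz": 0.001, "rx": 0, "ry": 0, "rz": 0, "claw": 255},
    {"tx": 0, "ty": 0, "tz": 0.001, "rx": 0, "ry": 0, "rz": 0, "claw": 255},
    {"tx": 0, "ty": 0, "tz": 0.001, "rx": 0, "ry": 0, "rz": 0, "claw": 150},
    {"tx": 0, "ty": 0, "tz": 0.001, "rx": 0, "ry": 0, "rz": 0, "claw": 40},
    {"tx": 0, "ty": 0, "tz": 0.001, "rx": 0, "ry": 0, "rz": 0, "claw": 0},
    {"tx": 0, "ty": 0, "tz": 0.001, "rx": 0, "ry": 0, "rz": 0, "claw": 0},
    {"tx": 0, "ty": 0, "tz": -0.04, "rx": 0, "ry": 0, "rz": 0, "claw": 0},
    {"tx": 0, "ty": 0, "tz": -0.1, "rx": 0, "ry": 0, "rz": 0, "claw": 0},
  ],
)

```text
time: 6.45
tcp_pos: [660.1, -23.7, 105.3]
tcp_rot: [0.841, 0.541, -0.002, -0.001]
ft_force: [0.9, -1.0, 0.8]
width: 0.998
```

```bash
sed -i 's/^PAN=.*/PAN=np.array([589.6,11.1]); PY=-0.424/' h.py; python3 - <<'E'
from h import *
im,W=cam("wrist"); im,W=cam("wrist")
g=fit(mask(im,"green")&(W[...,2]>16),W,"cast",pan(79)); print(g)
c,s=np.cos(PY),np.sin(PY); print("in pan",(np.array(g[:2])-PAN)@np.array([[c,-s],[s,c]]),g[2]-PY); wallcheck(W,im)
rel((488,371.5),120,-2.948+np.pi+np.pi/2)
E
```

```text
[664.349, -22.402, -0.426, 0.008, 742]
in pan [81.91306307  0.21703354] -0.0020000000000000018
-y 2594 off 1.7 slope -0.0
+y 2690 off 1.5 slope 0.001
+x 1795 off 0.4 slope -0.003
 t [ 0.2861 -0.3266 -0.0093] r [ 0.013 -0.001 -0.621] | tcp [666.8 -24.1 113.1] w 1.001 t= 6.55 F [1.9 0.5 1.1]
```

>>> servo_tool(
  rows=[
    {"tx": 0.03, "ty": -0.035, "tz": -0.02, "rx": 0, "ry": 0, "rz": -0.07, "claw": 0},
    {"tx": 0.07, "ty": -0.08, "tz": -0.03, "rx": 0, "ry": 0, "rz": -0.15, "claw": 0},
    {"tx": 0.11, "ty": -0.125, "tz": -0.03, "rx": 0, "ry": 0, "rz": -0.23, "claw": 0},
    {"tx": 0.15, "ty": -0.17, "tz": -0.03, "rx": 0, "ry": 0, "rz": -0.32, "claw": 0},
    {"tx": 0.19, "ty": -0.217, "tz": -0.03, "rx": 0, "ry": 0, "rz": -0.41, "claw": 0},
    {"tx": 0.23, "ty": -0.263, "tz": -0.02, "rx": 0, "ry": 0, "rz": -0.5, "claw": 0},
    {"tx": 0.265, "ty": -0.303, "tz": -0.01, "rx": 0, "ry": 0, "rz": -0.57, "claw": 0},
    {"tx": 0.286, "ty": -0.327, "tz": 0, "rx": 0, "ry": 0, "rz": -0.621, "claw": 0},
  ],
)

```text
time: 7.55
tcp_pos: [480.3, 375.5, 105.8]
tcp_rot: [0.633, 0.774, 0.0, -0.001]
ft_force: [-0.0, -0.6, 0.5]
width: 1.0
```

>>> servo_tool(
  rows=[
    {"tx": 0, "ty": 0, "tz": 0.02, "rx": 0, "ry": 0, "rz": 0, "claw": 0},
    {"tx": 0, "ty": 0, "tz": 0.04, "rx": 0, "ry": 0, "rz": 0, "claw": 0},
    {"tx": 0, "ty": 0, "tz": 0.04, "rx": 0, "ry": 0, "rz": 0, "claw": 0},
    {"tx": 0, "ty": 0, "tz": 0.04, "rx": 0, "ry": 0, "rz": 0, "claw": 0},
  ],
)

```text
time: 8.05
tcp_pos: [482.9, 372.1, 66.7]
tcp_rot: [0.635, 0.772, 0.0, 0.0]
ft_force: [-0.2, 0.1, -0.4]
width: 1.004
```

```bash
python3 - <<'E'
from h import *
im,W=cam("wrist"); save("w3",im)
b=fit((W[...,2]>7)&(W[...,2]<25),W,"box",(488,372),45); print(b)
rel(np.array(b[:2])-[1.,1.],0,.193+np.pi/2)
m=mask(im,"red")&(W[...,2]>5)&(W[...,2]<30)&(np.hypot(W[...,0]-442,W[...,1]-254)<60); print(m.sum(), W[m].mean(0))
E
```

```text
[488.19, 372.044, -2.951, 0.019, 1012]
 t [-0.002   0.0037  0.0671] r [ 0.001 -0.001  0.001] | tcp [483.1 372.2  67.1] w 0.997 t= 8.1 F [ 1.2  0.1 -0.1]
5007 [443.5260893  253.91290961  17.61979938]
```

View pics/w3.png

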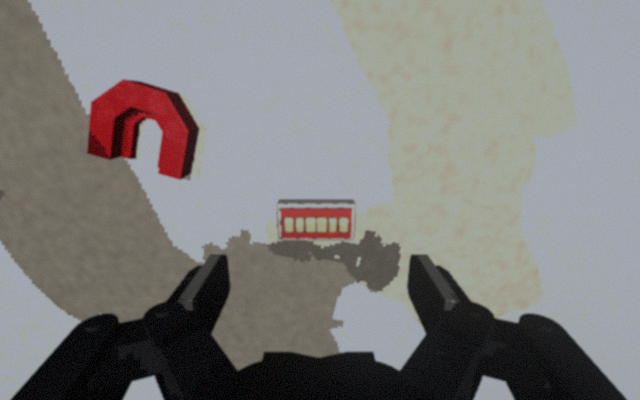

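The box sits centred between the fingers at (316,220). The red rim's U at (145,130) opens downward in the image, so its heel points away from the robot. Gripping the box now.

>>> servo_tool(
  rows=[
    {"tx": -0.002, "ty": 0.004, "tz": 0.025, "rx": 0, "ry": 0, "rz": 0, "claw": 0},
    {"tx": -0.002, "ty": 0.004, "tz": 0.05, "rx": 0, "ry": 0, "rz": 0, "claw": 0},
    {"tx": -0.002, "ty": 0.004, "tz": 0.068, "rx": 0, "ry": 0, "rz": 0, "claw": 0},
    {"tx": -0.002, "ty": 0.004, "tz": 0.069, "rx": 0, "ry": 0, "rz": 0, "claw": 0},
    {"tx": -0.002, "ty": 0.004, "tz": 0.069, "rx": 0, "ry": 0, "rz": 0, "claw": 255},
    {"tx": -0.002, "ty": 0.004, "tz": 0.069, "rx": 0, "ry": 0, "rz": 0, "claw": 255},
    {"tx": -0.002, "ty": 0.004, "tz": 0.069, "rx": 0, "ry": 0, "rz": 0, "claw": 255},
    {"tx": -0.002, "ty": 0.004, "tz": 0.069, "rx": 0, "ry": 0, "rz": 0, "claw": 255},
  ],
  force=40,
)

```text
time: 9.1
tcp_pos: [487.6, 371.3, -1.4]
tcp_rot: [0.635, 0.772, 0.001, 0.0]
ft_force: [-0.1, 0.4, 6.9]
width: 0.617
```

```bash
python3 - <<'E'
from h import *
rel(pan(0),120,PY+np.pi/2)
E
```

```text
t [-0.373   0.0308 -0.1217] r [ 0.001 -0.002  0.618] | tcp [487.6 371.3  -1.4] w 0.617 t= 9.1 F [-0.1  0.4  6.9]
```

Gripped: 0.617 × 85 = 52 mm. Moving to above the middle bay.

>>> servo_tool(
  rows=[
    {"tx": 0, "ty": 0, "tz": -0.04, "rx": 0, "ry": 0, "rz": 0, "claw": 255},
    {"tx": -0.02, "ty": 0, "tz": -0.09, "rx": 0, "ry": 0, "rz": 0.05, "claw": 255},
    {"tx": -0.075, "ty": 0.005, "tz": -0.12, "rx": 0, "ry": 0, "rz": 0.15, "claw": 255},
    {"tx": -0.135, "ty": 0.01, "tz": -0.12, "rx": 0, "ry": 0, "rz": 0.25, "claw": 255},
    {"tx": -0.195, "ty": 0.016, "tz": -0.12, "rx": 0, "ry": 0, "rz": 0.35, "claw": 255},
    {"tx": -0.255, "ty": 0.021, "tz": -0.12, "rx": 0, "ry": 0, "rz": 0.45, "claw": 255},
    {"tx": -0.315, "ty": 0.026, "tz": -0.12, "rx": 0, "ry": 0, "rz": 0.54, "claw": 255},
    {"tx": -0.373, "ty": 0.031, "tz": -0.12, "rx": 0, "ry": 0, "rz": 0.618, "claw": 255},
  ],
)

```text
time: 10.1
tcp_pos: [589.7, 8.7, 117.6]
tcp_rot: [0.841, 0.541, 0.0, 0.0]
ft_force: [0.9, -0.3, -0.0]
width: 0.618
```

>>> servo_tool(
  rows=[
    {"tx": 0, "ty": 0, "tz": 0.0, "rx": 0, "ry": 0, "rz": 0, "claw": 255},
    {"tx": 0, "ty": 0, "tz": 0.02, "rx": 0, "ry": 0, "rz": 0, "claw": 255},
    {"tx": 0, "ty": 0, "tz": 0.04, "rx": 0, "ry": 0, "rz": 0, "claw": 255},
    {"tx": 0, "ty": 0, "tz": 0.04, "rx": 0, "ry": 0, "rz": 0, "claw": 255},
  ],
)

```text
time: 10.6
tcp_pos: [587.7, 11.7, 76.1]
tcp_rot: [0.84, 0.543, -0.001, -0.001]
ft_force: [-0.9, -0.4, 0.1]
width: 0.618
```

```bash
python3 - <<'E'
from h import *
im,W=cam("wrist"); save("w4",im)
wallcheck(W,im); rel(pan(0),2,PY+np.pi/2)
E
```

```text
-y 3608 off 1.7 slope -0.001
+y 3524 off 1.3 slope 0.002
-x 3537 off 0.7 slope -0.001
 t [-0.0001  0.0011  0.0751] r [-0.001  0.     0.001] | tcp [588.7  11.6  77.1] w 0.614 t= 10.65 F [-0.1  0.2  0.3]
```

>>> servo_tool(
  rows=[
    {"tx": 0, "ty": 0.001, "tz": 0.035, "rx": 0, "ry": 0, "rz": 0, "claw": 255},
    {"tx": 0, "ty": 0.001, "tz": 0.06, "rx": 0, "ry": 0, "rz": 0, "claw": 255},
    {"tx": 0, "ty": 0.001, "tz": 0.07, "rx": 0, "ry": 0, "rz": 0, "claw": 255},
    {"tx": 0, "ty": 0.001, "tz": 0.073, "rx": 0, "ry": 0, "rz": 0, "claw": 255},
    {"tx": 0, "ty": 0.001, "tz": 0.0755, "rx": 0, "ry": 0, "rz": 0, "claw": 255},
    {"tx": 0, "ty": 0.001, "tz": 0.0755, "rx": 0, "ry": 0, "rz": 0, "claw": 255},
    {"tx": 0, "ty": 0.001, "tz": 0.0755, "rx": 0, "ry": 0, "rz": 0, "claw": 255},
  ],
)

```text
time: 11.52
tcp_pos: [590.5, 10.3, 2.4]
tcp_rot: [0.84, 0.543, 0.0, 0.0]
ft_force: [-0.6, 0.5, -0.5]
width: 0.616
```

>>> servo_tool(
  rows=[
    {"tx": 0, "ty": 0, "tz": 0, "rx": 0, "ry": 0, "rz": 0, "claw": 130},
    {"tx": 0, "ty": 0, "tz": 0, "rx": 0, "ry": 0, "rz": 0, "claw": 60},
    {"tx": 0, "ty": 0, "tz": 0, "rx": 0, "ry": 0, "rz": 0, "claw": 0},
    {"tx": 0, "ty": 0, "tz": 0, "rx": 0, "ry": 0, "rz": 0, "claw": 0},
    {"tx": 0, "ty": 0, "tz": -0.04, "rx": 0, "ry": 0, "rz": 0, "claw": 0},
    {"tx": 0, "ty": 0, "tz": -0.1, "rx": 0, "ry": 0, "rz": 0, "claw": 0},
    {"tx": 0, "ty": 0, "tz": -0.13, "rx": 0, "ry": 0, "rz": 0, "claw": 0},
    {"tx": 0, "ty": 0, "tz": -0.13, "rx": 0, "ry": 0, "rz": 0, "claw": 0},
  ],
)

```text
time: 12.52
tcp_pos: [592.1, 10.3, 134.5]
tcp_rot: [0.84, 0.543, 0.002, 0.001]
ft_force: [0.6, -0.2, -0.5]
width: 1.0
```

```bash
python3 - <<'E'
from h import *
im,W=cam("wrist"); save("w5",im)
M=(W[...,2]>11)&(W[...,2]<26); c,s=np.cos(PY),np.sin(PY)
b=fit(M,W,"box",pan(0),38); print(b,(np.array(b[:2])-PAN)@np.array([[c,-s],[s,c]]))
rel(off((442.5,253.5),-.1,9),70,-.1+np.pi/2)
E
```

```text
[591.255, 11.892, -0.422, 0.024, 1876] [1.18261439 1.40275166]
 t [ 0.1635 -0.2266  0.0624] r [ 0.002 -0.001 -0.324] | tcp [590.7  10.4 132.7] w 1.003 t= 12.57 F [ 0.1  0.6 -1. ]
```

View pics/w5.png

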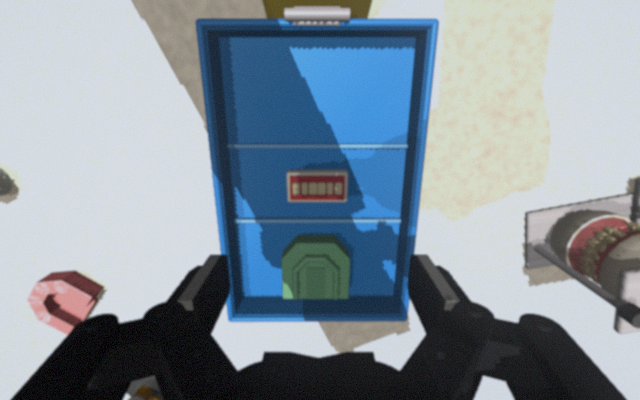

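The box is centred in the middle bay at (317,186), and the green cast sits squarely in the far bay with its front towards the ticket at (315,15). Red rim next.

>>> servo_tool(
  rows=[
    {"tx": 0.026, "ty": -0.035, "tz": 0, "rx": 0, "ry": 0, "rz": -0.05, "claw": 0},
    {"tx": 0.06, "ty": -0.08, "tz": 0, "rx": 0, "ry": 0, "rz": -0.11, "claw": 0},
    {"tx": 0.094, "ty": -0.13, "tz": 0.0, "rx": 0, "ry": 0, "rz": -0.18, "claw": 0},
    {"tx": 0.128, "ty": -0.178, "tz": 0.01, "rx": 0, "ry": 0, "rz": -0.25, "claw": 0},
    {"tx": 0.155, "ty": -0.215, "tz": 0.03, "rx": 0, "ry": 0, "rz": -0.31, "claw": 0},
    {"tx": 0.163, "ty": -0.227, "tz": 0.05, "rx": 0, "ry": 0, "rz": -0.324, "claw": 0},
    {"tx": 0.163, "ty": -0.227, "tz": 0.05, "rx": 0, "ry": 0, "rz": -0.324, "claw": 0},
    {"tx": 0.163, "ty": -0.227, "tz": 0.05, "rx": 0, "ry": 0, "rz": -0.324, "claw": 0},
  ],
)

```text
time: 13.58
tcp_pos: [450.7, 250.9, 81.5]
tcp_rot: [0.742, 0.67, -0.001, 0.0]
ft_force: [-0.0, -0.0, 0.7]
width: 0.995
```

```bash
cat >> h.py <<'E'
def rim(im,W,col,xy,zlo,rad=45):
    "rim pose from the hull of its top points: fit, then heel/side extents in that frame"
    M=mask(im,col)&(W[...,2]>zlo)&(W[...,2]<zlo+20)&(np.hypot(W[...,0]-xy[0],W[...,1]-xy[1])<rad)
    k=M.astype(np.uint8); k=cv2.morphologyEx(k,cv2.MORPH_OPEN,np.ones((3,3))); M=k>0
    H=np.zeros(k.shape,np.uint8); cv2.fillConvexPoly(H,cv2.convexHull(np.argwhere(M)[:,::-1].astype(np.int32)),1)
    q=fit(H>0,W,"rim",xy,rad+10); c,s=np.cos(q[2]),np.sin(q[2]); L=(W[M][:,:2]-q[:2])@np.array([[c,-s],[s,c]])
    print(col,q,"x ext",np.percentile(L[:,0],[1,99]).round(1),"y ext",np.percentile(L[:,1],[1,99]).round(1),"z",np.percentile(W[M][:,2],[5,50,95]).round(1))
    return q
E
python3 - <<'E'
from h import *
im,W=cam("wrist"); save("w6",im)
q=rim(im,W,"red",(443,253.5),12)
rel(off(q[:2],q[2],9),0,q[2]+np.pi/2)
E
```

```text
red [448.188, 254.719, -0.272, 0.022, 939] x ext [-27.1  23.3] y ext [-27.7  28. ] z [18. 19. 20.]
 t [0.002  0.0055 0.0819] r [0.001 0.001 0.17 ] | tcp [451.2 250.9  81.9] w 1.002 t= 13.62 F [0.5 0.5 0.4]
```

View pics/w6.png

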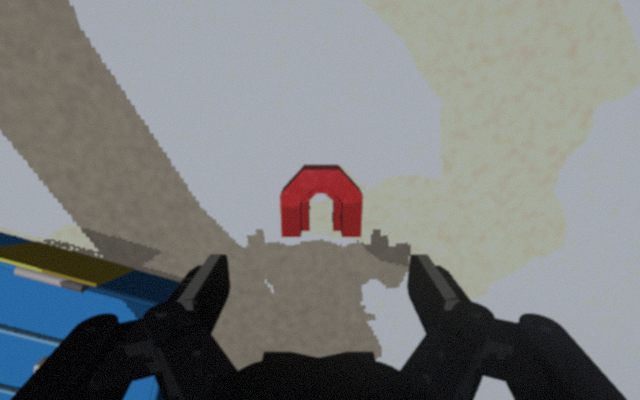

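The rim at (320,200) lines up with the tool, so its yaw is about −0.1 and the −0.27 fit is wrong: my outline shape was off. I'll switch to a min-area rectangle.

```bash
cat >> h.py <<'E'
def rim(im,W,col,xy,zlo,yaw,rad=45,off_=0):
    "rim pose from the top surface: min-area rectangle, yaw nearest the guess; centre from heel (+26) and sides"
    M=mask(im,col)&(W[...,2]>zlo)&(W[...,2]<zlo+20)&(np.hypot(W[...,0]-xy[0],W[...,1]-xy[1])<rad)
    M=cv2.morphologyEx(M.astype(np.uint8),cv2.MORPH_OPEN,np.ones((3,3)))>0; P=W[M][:,:2].astype(np.float32)
    a=np.radians(cv2.minAreaRect(P)[2]); a=min((a+k*np.pi/2 for k in range(-4,5)),key=lambda v:abs(v-yaw))
    c,s=np.cos(a),np.sin(a); A=np.array([[c,-s],[s,c]]); L=P@A; lo,hi=np.percentile(L,.5,axis=0),np.percentile(L,99.5,axis=0)
    ctr=A@((lo+hi)/2); print(col,ctr.round(1),"yaw",round(a,3),"size",(hi-lo).round(1),"z",np.percentile(W[M][:,2],[5,50,95]).round(1)); return [*ctr,a]
E
python3 - <<'E'
from h import *
im,W=cam("wrist"); q=rim(im,W,"red",(443,253.5),12,-.1); q2=rim(im,W,"red",(443,253.5),12,-.1,60)
rel(off(q2[:2],q2[2],9)-1,0,q2[2]+np.pi/2)
E
```

```text
red [445.  254.5] yaw -0.101 size [48.2 55. ] z [18.  19.  20.1]
red [445.  254.5] yaw -0.101 size [48.2 55. ] z [18.  19.  20.1]
 t [0.0018 0.0013 0.0822] r [ 0.001  0.    -0.002] | tcp [451.4 251.   82.2] w 1.004 t= 13.68 F [-0.5  0.1  0.2]
```

>>> servo_tool(
  rows=[
    {"tx": 0.002, "ty": 0.001, "tz": 0.035, "rx": 0, "ry": 0, "rz": 0, "claw": 0},
    {"tx": 0.002, "ty": 0.001, "tz": 0.065, "rx": 0, "ry": 0, "rz": 0, "claw": 0},
    {"tx": 0.002, "ty": 0.001, "tz": 0.08, "rx": 0, "ry": 0, "rz": 0, "claw": 0},
    {"tx": 0.002, "ty": 0.001, "tz": 0.082, "rx": 0, "ry": 0, "rz": 0, "claw": 0},
    {"tx": 0.002, "ty": 0.001, "tz": 0.082, "rx": 0, "ry": 0, "rz": 0, "claw": 255},
    {"tx": 0.002, "ty": 0.001, "tz": 0.082, "rx": 0, "ry": 0, "rz": 0, "claw": 255},
    {"tx": 0.002, "ty": 0.001, "tz": 0.082, "rx": 0, "ry": 0, "rz": 0, "claw": 255},
    {"tx": 0.002, "ty": 0.001, "tz": 0.082, "rx": 0, "ry": 0, "rz": 0, "claw": 255},
  ],
  force=30,
)

```text
time: 14.68
tcp_pos: [452.2, 254.4, 0.9]
tcp_rot: [0.742, 0.671, 0.001, 0.0]
ft_force: [-0.2, -1.0, 6.5]
width: 0.669
```

```bash
python3 - <<'E'
from h import *
rel(off((664.3,-22.4),PY,9),130,PY+np.pi/2)
E
```

```text
t [-0.257   0.2473 -0.1289] r [ 0.001 -0.001  0.324] | tcp [452.2 254.4   0.9] w 0.669 t= 14.68 F [-0.2 -1.   6.5]
```

>>> servo_tool(
  rows=[
    {"tx": 0, "ty": 0, "tz": -0.04, "rx": 0, "ry": 0, "rz": 0, "claw": 255},
    {"tx": -0.02, "ty": 0.02, "tz": -0.09, "rx": 0, "ry": 0, "rz": 0.02, "claw": 255},
    {"tx": -0.06, "ty": 0.058, "tz": -0.115, "rx": 0, "ry": 0, "rz": 0.07, "claw": 255},
    {"tx": -0.103, "ty": 0.099, "tz": -0.12, "rx": 0, "ry": 0, "rz": 0.12, "claw": 255},
    {"tx": -0.146, "ty": 0.14, "tz": -0.12, "rx": 0, "ry": 0, "rz": 0.18, "claw": 255},
    {"tx": -0.188, "ty": 0.181, "tz": -0.12, "rx": 0, "ry": 0, "rz": 0.24, "claw": 255},
    {"tx": -0.228, "ty": 0.219, "tz": -0.12, "rx": 0, "ry": 0, "rz": 0.3, "claw": 255},
    {"tx": -0.257, "ty": 0.247, "tz": -0.12, "rx": 0, "ry": 0, "rz": 0.324, "claw": 255},
  ],
)

```text
time: 15.68
tcp_pos: [672.8, -29.2, 120.2]
tcp_rot: [0.841, 0.541, 0.0, 0.001]
ft_force: [0.1, 0.3, -0.7]
width: 0.669
```

>>> servo_tool(
  rows=[
    {"tx": 0, "ty": 0, "tz": 0.0, "rx": 0, "ry": 0, "rz": 0, "claw": 255},
    {"tx": 0, "ty": 0, "tz": 0.0, "rx": 0, "ry": 0, "rz": 0, "claw": 255},
    {"tx": 0, "ty": 0, "tz": 0.0, "rx": 0, "ry": 0, "rz": 0, "claw": 255},
    {"tx": 0, "ty": 0, "tz": 0.0, "rx": 0, "ry": 0, "rz": 0, "claw": 255},
  ],
)

```text
time: 16.18
tcp_pos: [671.3, -24.7, 120.0]
tcp_rot: [0.84, 0.543, 0.0, -0.0]
ft_force: [-0.9, 0.2, 0.0]
width: 0.669
```

```bash
python3 - <<'E'
from h import *
im,W=cam("wrist"); save("w7",im)
s=status.get_state(); zt=s["tcp_pos"][2]
q=rim(im,W,"red",pan(82),zt+8,PY,60)
g=fit(mask(im,"green")&(W[...,2]>16)&(W[...,2]<36),W,"cast",(664.3,-22.4)); print("cast",g)
rel(off((664.3,-22.4),PY,9),26,PY+np.pi/2)
print("rim-TCP in pan axes",(np.array(q[:2])-s["tcp_pos"][:2])@np.array([[np.cos(PY),-np.sin(PY)],[np.sin(PY),np.cos(PY)]]))
E
```

```text
red [664.2 -19.7] yaw -0.394 size [47.8 56.1] z [137.  138.  138.9]
cast [663.473, -22.674, -0.428, 0.016, 640]
 t [-0.0005  0.0015  0.094 ] r [-0.    -0.     0.002] | tcp [671.4 -25.1 120. ] w 0.673 t= 16.23 F [-0.7 -0.1 -0.7]
rim-TCP in pan axes [-8.72711399  1.99463004]
```

View pics/w7.png

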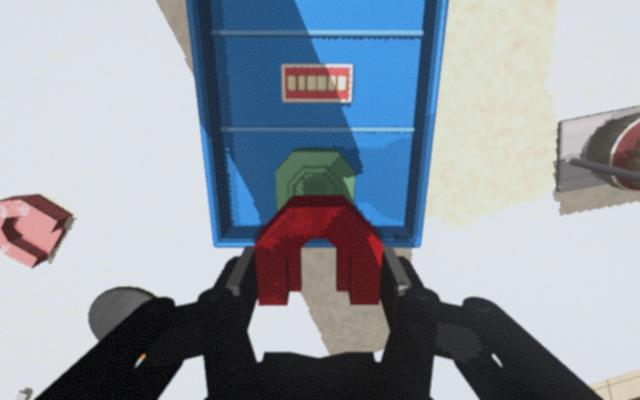

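Red rim is held level, front over front, just above the green cast at (315,190). The wrist camera reads about 2 mm towards pan +y, judging by jaw-centred pieces, so I'll correct for that and lower.

>>> servo_tool(
  rows=[
    {"tx": -0.0025, "ty": 0, "tz": 0.03, "rx": 0, "ry": 0, "rz": 0, "claw": 255},
    {"tx": -0.0025, "ty": 0, "tz": 0.06, "rx": 0, "ry": 0, "rz": 0, "claw": 255},
    {"tx": -0.0025, "ty": 0, "tz": 0.078, "rx": 0, "ry": 0, "rz": 0, "claw": 255},
    {"tx": -0.0025, "ty": 0, "tz": 0.085, "rx": 0, "ry": 0, "rz": 0, "claw": 255},
    {"tx": -0.0025, "ty": 0, "tz": 0.088, "rx": 0, "ry": 0, "rz": 0, "claw": 255},
    {"tx": -0.0025, "ty": 0, "tz": 0.09, "rx": 0, "ry": 0, "rz": 0, "claw": 255},
    {"tx": -0.0025, "ty": 0, "tz": 0.092, "rx": 0, "ry": 0, "rz": 0, "claw": 255},
    {"tx": -0.0025, "ty": 0, "tz": 0.092, "rx": 0, "ry": 0, "rz": 0, "claw": 255},
  ],
)

```text
time: 17.23
tcp_pos: [670.8, -28.5, 28.1]
tcp_rot: [0.84, 0.543, 0.0, 0.0]
ft_force: [-1.0, 0.5, -0.5]
width: 0.667
```

>>> servo_tool(
  rows=[
    {"tx": 0, "ty": 0, "tz": 0.001, "rx": 0, "ry": 0, "rz": 0, "claw": 255},
    {"tx": 0, "ty": 0, "tz": 0.0015, "rx": 0, "ry": 0, "rz": 0, "claw": 255},
    {"tx": 0, "ty": 0, "tz": 0.0015, "rx": 0, "ry": 0, "rz": 0, "claw": 255},
    {"tx": 0, "ty": 0, "tz": 0.0015, "rx": 0, "ry": 0, "rz": 0, "claw": 255},
  ],
)

```text
time: 17.73
tcp_pos: [670.7, -28.5, 26.5]
tcp_rot: [0.84, 0.543, 0.0, 0.0]
ft_force: [-1.6, -0.5, 2.7]
width: 0.669
```

Contact came at the expected seated height (26.5). Releasing.

>>> servo_tool(
  rows=[
    {"tx": 0, "ty": 0, "tz": 0, "rx": 0, "ry": 0, "rz": 0, "claw": 100},
    {"tx": 0, "ty": 0, "tz": 0, "rx": 0, "ry": 0, "rz": 0, "claw": 30},
    {"tx": 0, "ty": 0, "tz": 0, "rx": 0, "ry": 0, "rz": 0, "claw": 0},
    {"tx": 0, "ty": 0, "tz": 0, "rx": 0, "ry": 0, "rz": 0, "claw": 0},
    {"tx": 0, "ty": 0, "tz": -0.03, "rx": 0, "ry": 0, "rz": 0, "claw": 0},
    {"tx": 0, "ty": 0, "tz": -0.08, "rx": 0, "ry": 0, "rz": 0, "claw": 0},
    {"tx": 0, "ty": 0, "tz": -0.11, "rx": 0, "ry": 0, "rz": 0, "claw": 0},
    {"tx": 0, "ty": 0, "tz": -0.11, "rx": 0, "ry": 0, "rz": 0, "claw": 0},
  ],
)

```text
time: 18.73
tcp_pos: [672.7, -28.5, 139.4]
tcp_rot: [0.84, 0.543, 0.002, 0.002]
ft_force: [0.4, -0.2, 0.5]
width: 1.001
```

```bash
python3 - <<'E'
from h import *
im,W=cam("wrist"); save("w8",im)
q=rim(im,W,"red",pan(82),37,PY,60)
m=mask(im,"green")&(np.hypot(*(W[...,:2]-pan(82)).transpose(2,0,1))<50); print("green z",np.nanpercentile(W[m][:,2],[5,25,50,75,95]).round(1))
g=fit((mask(im,"green")|mask(im,"red"))&(W[...,2]>16),W,"cast",(664.3,-22.4)); print("cast",g)
rel((488,-392),130,.28-np.pi/2); rel((488,-392),130,.28+np.pi/2); print(status.get_state()["qpos"].round(2))
E
```

```text
red [663.8 -23.9] yaw -0.423 size [48.9 55. ] z [43.2 44.5 45.6]
green z [22.2 23.5 24.1 24.7 25.6]
cast [663.852, -27.383, 1.068, 0.108, 476]
 t [-0.4067 -0.0175  0.007 ] r [-0.    -0.003  2.438] | tcp [671.2 -28.5 137.4] w 0.994 t= 18.77 F [ 0.1 -0.4  0.1]
 t [-0.4067 -0.0175  0.007 ] r [ 0.002 -0.    -0.704] | tcp [671.2 -28.5 137.4] w 0.994 t= 18.77 F [ 0.1 -0.4  0.1]
[-0.02  0.76  0.03  1.54 -0.03  0.84  1.17]
```

View pics/w8.png

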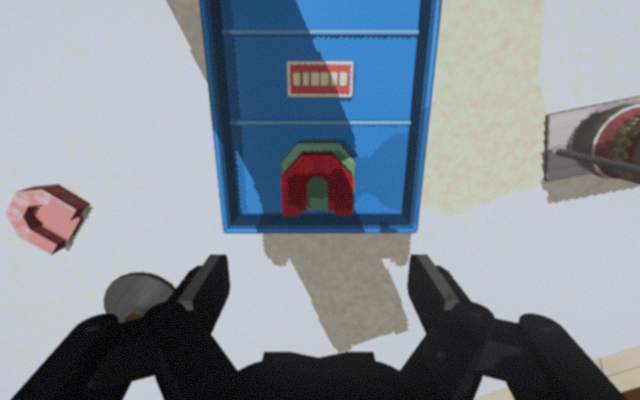

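Red rim is seated: its top reads 44.5, where 43.5 plus the ~1 mm depth bias is expected. It is centred on the green cast at (317,185). Now the yellow cast.

>>> servo_tool(
  rows=[
    {"tx": -0.04, "ty": -0.002, "tz": -0.01, "rx": 0, "ry": 0, "rz": -0.07, "claw": 0},
    {"tx": -0.095, "ty": -0.004, "tz": -0.01, "rx": 0, "ry": 0, "rz": -0.16, "claw": 0},
    {"tx": -0.15, "ty": -0.006, "tz": -0.01, "rx": 0, "ry": 0, "rz": -0.26, "claw": 0},
    {"tx": -0.205, "ty": -0.009, "tz": -0.01, "rx": 0, "ry": 0, "rz": -0.36, "claw": 0},
    {"tx": -0.26, "ty": -0.011, "tz": -0.01, "rx": 0, "ry": 0, "rz": -0.46, "claw": 0},
    {"tx": -0.315, "ty": -0.014, "tz": 0.0, "rx": 0, "ry": 0, "rz": -0.56, "claw": 0},
    {"tx": -0.365, "ty": -0.016, "tz": 0.01, "rx": 0, "ry": 0, "rz": -0.65, "claw": 0},
    {"tx": -0.407, "ty": -0.0175, "tz": 0.02, "rx": 0, "ry": 0, "rz": -0.704, "claw": 0},
  ],
)

```text
time: 19.77
tcp_pos: [484.9, -393.7, 114.2]
tcp_rot: [0.601, 0.799, -0.0, -0.001]
ft_force: [-0.0, -0.2, -0.5]
width: 1.001
```

>>> servo_tool(
  rows=[
    {"tx": 0, "ty": 0, "tz": 0.02, "rx": 0, "ry": 0, "rz": 0, "claw": 0},
    {"tx": 0, "ty": 0, "tz": 0.04, "rx": 0, "ry": 0, "rz": 0, "claw": 0},
    {"tx": 0, "ty": 0, "tz": 0.04, "rx": 0, "ry": 0, "rz": 0, "claw": 0},
    {"tx": 0, "ty": 0, "tz": 0.04, "rx": 0, "ry": 0, "rz": 0, "claw": 0},
  ],
)

```text
time: 20.27
tcp_pos: [487.3, -391.9, 76.1]
tcp_rot: [0.601, 0.799, 0.0, -0.0]
ft_force: [-0.2, 0.4, 0.4]
width: 0.998
```

```bash
cat >> h.py <<'E'
def unbias(q,yaw): return np.array(q[:2])-1.9*np.array([-np.sin(yaw),np.cos(yaw)])
E
python3 - <<'E'
from h import *
im,W=cam("wrist"); save("w9",im)
g=fit(mask(im,"yellow")&(W[...,2]>16)&(W[...,2]<40),W,"cast",(487.5,-392)); print("cast",g)
rel(unbias(g,g[2]),2,g[2]+np.pi/2); print(status.get_state()["qpos"].round(2))
q=rim(im,W,"pink",(594,-276),12,.5,60)
E
```

```text
cast [486.938, -387.721, -0.674, 0.103, 500]
 t [ 0.0034 -0.001   0.0746] r [0.    0.    0.955] | tcp [ 487.6 -392.2   76.6] w 0.996 t= 20.32 F [-0.  -0.7 -0.6]
[ 0.74  0.79 -0.19  1.71  0.21  0.66  2.29]Traceback (most recent call last):
  File "<stdin>", line 5, in <module>
  File "h.py", line 60, in rim
    c,s=np.cos(a),np.sin(a); A=np.array([[c,-s],[s,c]]); L=P@A; lo,hi=np.percentile(L,.5,axis=0),np.percentile(L,99.5,axis=0)
                                                                      ~~~~~~~~~~~~~^^^^^^^^^^^^^
    return _quantile_unchecked(
        a, q, axis, out, overwrite_input, method, keepdims, weights)
    return _ureduce(a,
                    func=_quantile_ureduce_func,
    ...<5 lines>...
                    overwrite_input=overwrite_input,
                    method=method)
    r = func(a, **kwargs)
    result = _quantile(arr,
                       quantiles=q,
    ...<2 lines>...
                       out=out,
                       weights=wgt)
    slices_having_nans = np.isnan(arr[-1, ...])
                                  ~~~^^^^^^^^^
IndexError: index -1 is out of bounds for axis 0 with size 0
```

```bash
python3 - <<'E'
from h import *
im,W=cam("wrist")
g=fit((W[...,2]>15)&(W[...,2]<40),W,"cast",(487.5,-392)); print("cast",g)
rel(unbias(g,g[2]),2,g[2]+np.pi/2)
E
```

```text
cast [488.35, -390.919, 0.308, 0.01, 878]
 t [-0.0007  0.0009  0.0749] r [ 0.001  0.001 -0.027] | tcp [ 487.8 -392.3   76.9] w 1.001 t= 20.38 F [ 0.4  0.3 -0.4]
```

View pics/w9.png

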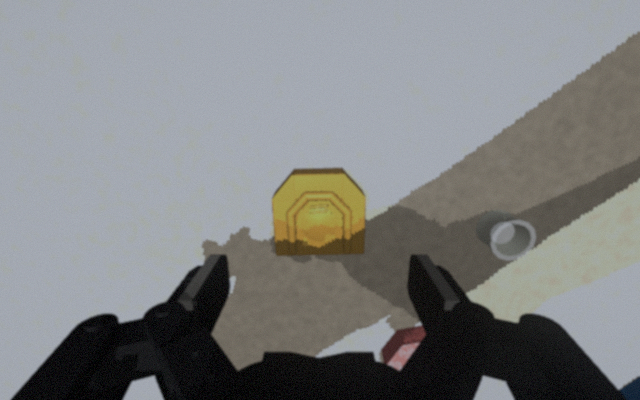

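Yellow cast is centred at (320,213) between the fingers, its front up-image; the dish at (512,240) is well clear. Gripping.

>>> servo_tool(
  rows=[
    {"tx": -0.001, "ty": 0.001, "tz": 0.03, "rx": 0, "ry": 0, "rz": -0.025, "claw": 0},
    {"tx": -0.001, "ty": 0.001, "tz": 0.06, "rx": 0, "ry": 0, "rz": -0.025, "claw": 0},
    {"tx": -0.001, "ty": 0.001, "tz": 0.074, "rx": 0, "ry": 0, "rz": -0.025, "claw": 0},
    {"tx": -0.001, "ty": 0.001, "tz": 0.074, "rx": 0, "ry": 0, "rz": -0.025, "claw": 0},
    {"tx": -0.001, "ty": 0.001, "tz": 0.074, "rx": 0, "ry": 0, "rz": -0.025, "claw": 255},
    {"tx": -0.001, "ty": 0.001, "tz": 0.074, "rx": 0, "ry": 0, "rz": -0.025, "claw": 255},
    {"tx": -0.001, "ty": 0.001, "tz": 0.074, "rx": 0, "ry": 0, "rz": -0.025, "claw": 255},
    {"tx": -0.001, "ty": 0.001, "tz": 0.074, "rx": 0, "ry": 0, "rz": -0.025, "claw": 255},
  ],
  force=50,
)

```text
time: 21.38
tcp_pos: [489.5, -393.5, 4.0]
tcp_rot: [0.591, 0.806, 0.0, 0.001]
ft_force: [-0.1, 0.7, 5.6]
width: 0.735
```

```bash
python3 - <<'E'
from h import *
rel(pan(-79),130,PY+np.pi/2)
E
```

```text
t [ 0.4082  0.1583 -0.1266] r [0.002 0.001 0.729] | tcp [ 489.5 -393.5    4. ] w 0.735 t= 21.38 F [-0.1  0.7  5.6]
```

>>> servo_tool(
  rows=[
    {"tx": 0, "ty": 0, "tz": -0.04, "rx": 0, "ry": 0, "rz": 0, "claw": 255},
    {"tx": 0.01, "ty": 0.004, "tz": -0.09, "rx": 0, "ry": 0, "rz": 0.02, "claw": 255},
    {"tx": 0.05, "ty": 0.02, "tz": -0.12, "rx": 0, "ry": 0, "rz": 0.1, "claw": 255},
    {"tx": 0.1, "ty": 0.039, "tz": -0.12, "rx": 0, "ry": 0, "rz": 0.2, "claw": 255},
    {"tx": 0.155, "ty": 0.06, "tz": -0.12, "rx": 0, "ry": 0, "rz": 0.3, "claw": 255},
    {"tx": 0.21, "ty": 0.081, "tz": -0.12, "rx": 0, "ry": 0, "rz": 0.4, "claw": 255},
    {"tx": 0.265, "ty": 0.103, "tz": -0.12, "rx": 0, "ry": 0, "rz": 0.5, "claw": 255},
    {"tx": 0.315, "ty": 0.122, "tz": -0.12, "rx": 0, "ry": 0, "rz": 0.6, "claw": 255},
  ],
)

```text
time: 22.38
tcp_pos: [510.5, -53.5, 122.8]
tcp_rot: [0.804, 0.595, 0.001, 0.0]
ft_force: [0.4, 0.2, -2.6]
width: 0.734
```

```bash
python3 - <<'E'
from h import *
rel(pan(-79),120,PY+np.pi/2)
E
```

```text
t [ 0.0949 -0.0216  0.0028] r [ 0.001 -0.001  0.127] | tcp [510.5 -53.5 122.8] w 0.734 t= 22.38 F [ 0.4  0.2 -2.6]
```

>>> servo_tool(
  rows=[
    {"tx": 0.04, "ty": -0.009, "tz": 0.0, "rx": 0, "ry": 0, "rz": 0.05, "claw": 255},
    {"tx": 0.08, "ty": -0.018, "tz": 0.0, "rx": 0, "ry": 0, "rz": 0.1, "claw": 255},
    {"tx": 0.095, "ty": -0.0215, "tz": 0.0, "rx": 0, "ry": 0, "rz": 0.127, "claw": 255},
    {"tx": 0.095, "ty": -0.0215, "tz": 0.02, "rx": 0, "ry": 0, "rz": 0.127, "claw": 255},
    {"tx": 0.095, "ty": -0.0215, "tz": 0.04, "rx": 0, "ry": 0, "rz": 0.127, "claw": 255},
    {"tx": 0.095, "ty": -0.0215, "tz": 0.04, "rx": 0, "ry": 0, "rz": 0.127, "claw": 255},
    {"tx": 0.095, "ty": -0.0215, "tz": 0.04, "rx": 0, "ry": 0, "rz": 0.127, "claw": 255},
  ],
)

```text
time: 23.25
tcp_pos: [517.7, 41.3, 83.0]
tcp_rot: [0.84, 0.543, 0.0, 0.0]
ft_force: [-0.2, -0.5, -1.9]
width: 0.73
```

```bash
python3 - <<'E'
from h import *
im,W=cam("wrist"); save("w10",im); wallcheck(W,im)
rel(pan(-79),7,PY+np.pi/2)
E
```

```text
-y 1369 off 1.6 slope -0.006
+y 1384 off 1.2 slope 0.004
-x 1856 off -1.1 slope -0.002
 t [ 0.002  -0.0014  0.0762] r [ 0.001 -0.001  0.002] | tcp [517.9  41.2  83.2] w 0.736 t= 23.3 F [ 0.6  0.9 -1.3]
```

>>> servo_tool(
  rows=[
    {"tx": 0.002, "ty": -0.0015, "tz": 0.03, "rx": 0, "ry": 0, "rz": 0.002, "claw": 255},
    {"tx": 0.002, "ty": -0.0015, "tz": 0.055, "rx": 0, "ry": 0, "rz": 0.002, "claw": 255},
    {"tx": 0.002, "ty": -0.0015, "tz": 0.067, "rx": 0, "ry": 0, "rz": 0.002, "claw": 255},
    {"tx": 0.002, "ty": -0.0015, "tz": 0.072, "rx": 0, "ry": 0, "rz": 0.002, "claw": 255},
    {"tx": 0.002, "ty": -0.0015, "tz": 0.075, "rx": 0, "ry": 0, "rz": 0.002, "claw": 255},
    {"tx": 0.002, "ty": -0.0015, "tz": 0.0765, "rx": 0, "ry": 0, "rz": 0.002, "claw": 255},
    {"tx": 0.002, "ty": -0.0015, "tz": 0.0765, "rx": 0, "ry": 0, "rz": 0.002, "claw": 255},
    {"tx": 0.002, "ty": -0.0015, "tz": 0.0765, "rx": 0, "ry": 0, "rz": 0.002, "claw": 255},
  ],
)

```text
time: 24.3
tcp_pos: [517.3, 43.8, 6.9]
tcp_rot: [0.84, 0.543, 0.001, 0.0]
ft_force: [-1.8, 0.7, 7.1]
width: 0.732
```

>>> servo_tool(
  rows=[
    {"tx": 0, "ty": 0, "tz": 0, "rx": 0, "ry": 0, "rz": 0, "claw": 130},
    {"tx": 0, "ty": 0, "tz": 0, "rx": 0, "ry": 0, "rz": 0, "claw": 40},
    {"tx": 0, "ty": 0, "tz": 0, "rx": 0, "ry": 0, "rz": 0, "claw": 0},
    {"tx": 0, "ty": 0, "tz": 0, "rx": 0, "ry": 0, "rz": 0, "claw": 0},
    {"tx": 0, "ty": 0, "tz": -0.03, "rx": 0, "ry": 0, "rz": 0, "claw": 0},
    {"tx": 0, "ty": 0, "tz": -0.08, "rx": 0, "ry": 0, "rz": 0, "claw": 0},
    {"tx": 0, "ty": 0, "tz": -0.12, "rx": 0, "ry": 0, "rz": 0, "claw": 0},
    {"tx": 0, "ty": 0, "tz": -0.12, "rx": 0, "ry": 0, "rz": 0, "claw": 0},
  ],
)

```text
time: 25.3
tcp_pos: [518.9, 43.9, 128.6]
tcp_rot: [0.84, 0.543, 0.003, 0.001]
ft_force: [-0.2, -0.1, -0.0]
width: 0.998
```

```bash
python3 - <<'E'
from h import *
cam("wrist"); im,W=cam("wrist"); save("w11",im); wallcheck(W,im)
c,s=np.cos(PY),np.sin(PY); pf=lambda q:(np.array(q[:2])-PAN)@np.array([[c,-s],[s,c]])
g=fit((W[...,2]>15)&(W[...,2]<35),W,"cast",pan(-79),44); print("yc",g,pf(g))
y=fit(cv2.inRange(cv2.cvtColor(im,cv2.COLOR_BGR2HSV),(15,70,40),(40,255,255)).astype(bool)&(W[...,2]>15),W,"cast",pan(-79),44); print("yc",y,pf(y))
rel(off((594,-276),.5,9),130,.5+np.pi/2)
E
```

```text
-y 1566 off 1.9 slope 0.002
+y 1507 off 1.2 slope -0.0
-x 1217 off -1.5 slope -0.001
yc [517.033, 45.954, -0.427, 0.03, 2491] [-80.48050356   1.91294328]
yc [516.903, 45.536, -0.43, 0.025, 2430] [-80.42702295   1.47847369]
 t [-0.2525  0.2075 -0.0042] r [ 0.    -0.    -0.924] | tcp [516.6  43.8 125.8] w 1.001 t= 25.4 F [-0.4  0.2  0.1]
```

>>> servo_tool(
  rows=[
    {"tx": -0.03, "ty": 0.025, "tz": -0.005, "rx": 0, "ry": 0, "rz": -0.1, "claw": 0},
    {"tx": -0.07, "ty": 0.058, "tz": -0.005, "rx": 0, "ry": 0, "rz": -0.22, "claw": 0},
    {"tx": -0.11, "ty": 0.09, "tz": -0.005, "rx": 0, "ry": 0, "rz": -0.36, "claw": 0},
    {"tx": -0.15, "ty": 0.123, "tz": -0.005, "rx": 0, "ry": 0, "rz": -0.5, "claw": 0},
    {"tx": -0.19, "ty": 0.156, "tz": -0.005, "rx": 0, "ry": 0, "rz": -0.65, "claw": 0},
    {"tx": -0.23, "ty": 0.189, "tz": 0.0, "rx": 0, "ry": 0, "rz": -0.8, "claw": 0},
    {"tx": -0.2525, "ty": 0.2075, "tz": 0.01, "rx": 0, "ry": 0, "rz": -0.924, "claw": 0},
    {"tx": -0.2525, "ty": 0.2075, "tz": 0.03, "rx": 0, "ry": 0, "rz": -0.924, "claw": 0},
  ],
)

```text
time: 26.4
tcp_pos: [601.1, -275.3, 93.5]
tcp_rot: [0.512, 0.859, -0.0, -0.0]
ft_force: [0.4, 0.8, -0.7]
width: 1.0
```

>>> servo_tool(
  rows=[
    {"tx": 0, "ty": 0, "tz": 0.01, "rx": 0, "ry": 0, "rz": 0, "claw": 0},
    {"tx": 0, "ty": 0, "tz": 0.01, "rx": 0, "ry": 0, "rz": 0, "claw": 0},
    {"tx": 0, "ty": 0, "tz": 0.01, "rx": 0, "ry": 0, "rz": 0, "claw": 0},
  ],
)

```text
time: 26.78
tcp_pos: [602.6, -270.4, 86.2]
tcp_rot: [0.509, 0.861, 0.0, 0.0]
ft_force: [-0.4, -0.6, -0.4]
width: 1.0
```

```bash
python3 - <<'E'
from h import *
HSV["pink"]=((0,25,40),(180,255,255))
im,W=cam("wrist"); save("w12",im)
q=rim(im,W,"pink",(594,-276),13,.5,50)
rel(off(unbias(q,q[2]),q[2],8.5),1,q[2]+np.pi/2); print(status.get_state()["qpos"].round(2))
E
```

```text
pink [ 592.4 -272.9] yaw 0.495 size [49.8 57.3] z [17.8 19.  20. ]
 t [ 0.0012 -0.0016  0.0855] r [0.001 0.001 0.007] | tcp [ 602.7 -270.8   86.5] w 0.999 t= 26.82 F [0.4 0.7 0.9]
[ 0.51  0.82 -0.22  1.6   0.24  0.75  2.25]
```

View pics/w12.png

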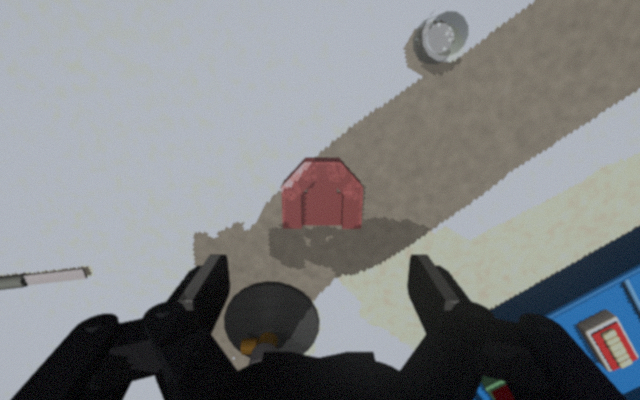

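Pink rim is at (322,195), aligned with the tool, front up-image. The burner at (270,320) is 118 mm from the tool axis, so there is clearance. Gripping.

>>> servo_tool(
  rows=[
    {"tx": 0.001, "ty": -0.0015, "tz": 0.035, "rx": 0, "ry": 0, "rz": 0.006, "claw": 0},
    {"tx": 0.001, "ty": -0.0015, "tz": 0.065, "rx": 0, "ry": 0, "rz": 0.006, "claw": 0},
    {"tx": 0.001, "ty": -0.0015, "tz": 0.083, "rx": 0, "ry": 0, "rz": 0.006, "claw": 0},
    {"tx": 0.001, "ty": -0.0015, "tz": 0.0855, "rx": 0, "ry": 0, "rz": 0.006, "claw": 0},
    {"tx": 0.001, "ty": -0.0015, "tz": 0.0855, "rx": 0, "ry": 0, "rz": 0.006, "claw": 255},
    {"tx": 0.001, "ty": -0.0015, "tz": 0.0855, "rx": 0, "ry": 0, "rz": 0.006, "claw": 255},
    {"tx": 0.001, "ty": -0.0015, "tz": 0.0855, "rx": 0, "ry": 0, "rz": 0.006, "claw": 255},
    {"tx": 0.001, "ty": -0.0015, "tz": 0.0855, "rx": 0, "ry": 0, "rz": 0.006, "claw": 255},
  ],
  force=30,
)

```text
time: 27.82
tcp_pos: [601.4, -272.0, 1.8]
tcp_rot: [0.513, 0.859, 0.0, 0.001]
ft_force: [0.3, 0.7, 6.8]
width: 0.673
```

```bash
python3 - <<'E'
from h import *
rel(off((516.2,44.0),PY,8.5),120,PY+np.pi/2)
E
```

```text
t [ 0.3116  0.0802 -0.1187] r [0.002 0.001 0.918] | tcp [ 601.4 -272.     1.8] w 0.673 t= 27.82 F [0.3 0.7 6.8]
```

>>> servo_tool(
  rows=[
    {"tx": 0, "ty": 0, "tz": -0.04, "rx": 0, "ry": 0, "rz": 0, "claw": 255},
    {"tx": 0.01, "ty": 0.0, "tz": -0.09, "rx": 0, "ry": 0, "rz": 0.04, "claw": 255},
    {"tx": 0.06, "ty": 0.015, "tz": -0.117, "rx": 0, "ry": 0, "rz": 0.2, "claw": 255},
    {"tx": 0.115, "ty": 0.03, "tz": -0.117, "rx": 0, "ry": 0, "rz": 0.36, "claw": 255},
    {"tx": 0.17, "ty": 0.044, "tz": -0.117, "rx": 0, "ry": 0, "rz": 0.52, "claw": 255},
    {"tx": 0.225, "ty": 0.058, "tz": -0.117, "rx": 0, "ry": 0, "rz": 0.68, "claw": 255},
    {"tx": 0.275, "ty": 0.071, "tz": -0.117, "rx": 0, "ry": 0, "rz": 0.83, "claw": 255},
    {"tx": 0.311, "ty": 0.08, "tz": -0.117, "rx": 0, "ry": 0, "rz": 0.918, "claw": 255},
  ],
)

```text
time: 28.82
tcp_pos: [522.4, 43.0, 117.6]
tcp_rot: [0.84, 0.542, 0.0, -0.0]
ft_force: [1.5, 0.1, -0.9]
width: 0.667
```

>>> servo_tool(
  rows=[
    {"tx": 0, "ty": 0, "tz": 0.0, "rx": 0, "ry": 0, "rz": 0, "claw": 255},
    {"tx": 0, "ty": 0, "tz": 0.0, "rx": 0, "ry": 0, "rz": 0, "claw": 255},
    {"tx": 0, "ty": 0, "tz": 0.0, "rx": 0, "ry": 0, "rz": 0, "claw": 255},
    {"tx": 0, "ty": 0, "tz": 0.0, "rx": 0, "ry": 0, "rz": 0, "claw": 255},
  ],
)

```text
time: 29.32
tcp_pos: [523.4, 38.8, 117.3]
tcp_rot: [0.841, 0.542, -0.0, 0.0]
ft_force: [-0.6, 0.3, -0.1]
width: 0.669
```

```bash
python3 - <<'E'
from h import *
HSV["pink"]=((0,25,40),(180,255,255))
im,W=cam("wrist"); save("w13",im); s=status.get_state()
q=rim(im,W,"pink",pan(-79),s["tcp_pos"][2]+8,PY,60)
print("rim-TCP in pan axes",(np.array(q[:2])-s["tcp_pos"][:2])@np.array([[np.cos(PY),-np.sin(PY)],[np.sin(PY),np.cos(PY)]]))
rel(off((516.2,44.0),PY,8.5),27.3,PY+np.pi/2)
E
```

```text
pink [515.7  44.1] yaw -0.422 size [49.9 57.4] z [129.8 134.5 135.6]
rim-TCP in pan axes [-9.04698753  1.45454933]
 t [ 0.0016 -0.0001  0.09  ] r [ 0.     0.    -0.002] | tcp [523.3  39.1 117.3] w 0.67 t= 29.38 F [ 0.3  0.2 -0.4]
```

View pics/w13.png

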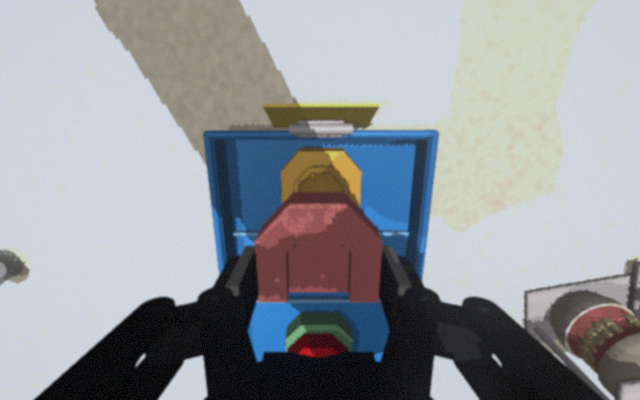

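Pink rim is held square, front over front above the yellow cast at (320,170). Lowering.

>>> servo_tool(
  rows=[
    {"tx": 0.0015, "ty": 0.0005, "tz": 0.03, "rx": 0, "ry": 0, "rz": -0.002, "claw": 255},
    {"tx": 0.0015, "ty": 0.0005, "tz": 0.058, "rx": 0, "ry": 0, "rz": -0.002, "claw": 255},
    {"tx": 0.0015, "ty": 0.0005, "tz": 0.075, "rx": 0, "ry": 0, "rz": -0.002, "claw": 255},
    {"tx": 0.0015, "ty": 0.0005, "tz": 0.082, "rx": 0, "ry": 0, "rz": -0.002, "claw": 255},
    {"tx": 0.0015, "ty": 0.0005, "tz": 0.085, "rx": 0, "ry": 0, "rz": -0.002, "claw": 255},
    {"tx": 0.0015, "ty": 0.0005, "tz": 0.087, "rx": 0, "ry": 0, "rz": -0.002, "claw": 255},
    {"tx": 0.0015, "ty": 0.0005, "tz": 0.0885, "rx": 0, "ry": 0, "rz": -0.002, "claw": 255},
    {"tx": 0.0015, "ty": 0.0005, "tz": 0.0885, "rx": 0, "ry": 0, "rz": -0.002, "claw": 255},
  ],
)

```text
time: 30.38
tcp_pos: [524.4, 41.4, 29.1]
tcp_rot: [0.839, 0.543, 0.0, 0.0]
ft_force: [-0.3, -0.6, -1.1]
width: 0.668
```

>>> servo_tool(
  rows=[
    {"tx": 0, "ty": 0, "tz": 0.001, "rx": 0, "ry": 0, "rz": 0, "claw": 255},
    {"tx": 0, "ty": 0, "tz": 0.0015, "rx": 0, "ry": 0, "rz": 0, "claw": 255},
    {"tx": 0, "ty": 0, "tz": 0.0015, "rx": 0, "ry": 0, "rz": 0, "claw": 255},
    {"tx": 0, "ty": 0, "tz": 0.0015, "rx": 0, "ry": 0, "rz": 0, "claw": 255},
  ],
)

```text
time: 30.88
tcp_pos: [524.2, 41.3, 27.3]
tcp_rot: [0.839, 0.543, -0.0, -0.0]
ft_force: [-0.0, -0.4, -1.2]
width: 0.667
```

>>> servo_tool(
  rows=[
    {"tx": 0, "ty": 0, "tz": 0.0005, "rx": 0, "ry": 0, "rz": 0, "claw": 255},
    {"tx": 0, "ty": 0, "tz": 0.001, "rx": 0, "ry": 0, "rz": 0, "claw": 255},
    {"tx": 0, "ty": 0, "tz": 0.001, "rx": 0, "ry": 0, "rz": 0, "claw": 255},
  ],
)

```text
time: 31.25
tcp_pos: [524.3, 41.3, 27.1]
tcp_rot: [0.839, 0.543, 0.0, 0.0]
ft_force: [-1.9, 0.8, 9.2]
width: 0.666
```

>>> servo_tool(
  rows=[
    {"tx": 0, "ty": 0, "tz": 0, "rx": 0, "ry": 0, "rz": 0, "claw": 100},
    {"tx": 0, "ty": 0, "tz": 0, "rx": 0, "ry": 0, "rz": 0, "claw": 30},
    {"tx": 0, "ty": 0, "tz": 0, "rx": 0, "ry": 0, "rz": 0, "claw": 0},
    {"tx": 0, "ty": 0, "tz": 0, "rx": 0, "ry": 0, "rz": 0, "claw": 0},
    {"tx": 0, "ty": 0, "tz": -0.03, "rx": 0, "ry": 0, "rz": 0, "claw": 0},
    {"tx": 0, "ty": 0, "tz": -0.08, "rx": 0, "ry": 0, "rz": 0, "claw": 0},
    {"tx": 0, "ty": 0, "tz": -0.12, "rx": 0, "ry": 0, "rz": 0, "claw": 0},
    {"tx": 0, "ty": 0, "tz": -0.13, "rx": 0, "ry": 0, "rz": 0, "claw": 0},
  ],
)

```text
time: 32.25
tcp_pos: [525.7, 41.4, 158.7]
tcp_rot: [0.839, 0.543, 0.002, 0.001]
ft_force: [0.2, -0.1, -1.1]
width: 1.004
```

>>> servo_tool(
  rows=[
    {"tx": 0, "ty": 0.04, "tz": -0.03, "rx": 0, "ry": 0, "rz": 0, "claw": 0},
    {"tx": 0, "ty": 0.08, "tz": -0.06, "rx": 0, "ry": 0, "rz": 0, "claw": 0},
    {"tx": 0, "ty": 0.1, "tz": -0.08, "rx": 0, "ry": 0, "rz": 0, "claw": 0},
    {"tx": 0, "ty": 0.1, "tz": -0.08, "rx": 0, "ry": 0, "rz": 0, "claw": 0},
    {"tx": 0, "ty": 0.1, "tz": -0.08, "rx": 0, "ry": 0, "rz": 0, "claw": 0},
  ],
)

```text
time: 32.88
tcp_pos: [613.4, 1.1, 234.3]
tcp_rot: [0.839, 0.544, -0.002, -0.001]
ft_force: [-0.9, -0.9, -0.0]
width: 1.004
```

```bash
python3 - <<'E'
from h import *
im,W=cam("wrist"); save("w14",im); wallcheck(W,im)
c,s=np.cos(PY),np.sin(PY); A=np.array([[c,-s],[s,c]]); pf=lambda q:((np.array(q[:2])-PAN)@A).round(1)
h=cv2.cvtColor(im,cv2.COLOR_BGR2HSV)
HSV["pink"]=((0,25,40),(14,255,255)); 
q=rim(im,W,"pink",pan(-80),36,PY,48); print(pf(q))
q2=rim(im,W,"red",pan(82),36,PY,48); print(pf(q2))
for n,x,lo,hi in (("yc",-80,(15,90,40),(40,255,255)),("gc",82,(40,60,30),(85,255,255))):
    near=np.hypot(*(W[...,:2]-pan(x)).transpose(2,0,1))<50; m=(cv2.inRange(h,lo,hi)>0)&near
    L=(W[m][:,:2]-PAN)@A; print(n,m.sum(),"x",np.percentile(L[:,0],[1,99]).round(1),"y",np.percentile(L[:,1],[1,99]).round(1),"z",np.percentile(W[m][:,2],[5,50,95]).round(1))
b=fit((W[...,2]>11)&(W[...,2]<26),W,"box",pan(0),30); print("box",b,pf(b))
rel(pan(0),150,PY)
E
```

```text
-y 1366 off 1.5 slope -0.0
+y 1259 off 1.9 slope 0.001
-x 963 off 0.8 slope -0.003
+x 732 off 0.1 slope -0.001
pink [509.9  48.5] yaw -0.6 size [22.1 53.4] z [43.  44.3 45.5]
[-88.    1.3]
red [663.3 -22.9] yaw -0.426 size [44.9 52.8] z [43.4 44.6 45.7]
[81.2 -0.7]
yc 262 x [-109.   -51.4] y [-29.   31.5] z [22.5 23.8 25.2]
gc 664 x [ 50.8 108.3] y [-30.7  30. ] z [18.5 24.1 25.8]
box [591.215, 11.974, -0.419, 0.027, 1094] [1.1 1.5]
 t [-0.0006 -0.0253  0.0845] r [-0.002  0.004  1.574] | tcp [613.3   1.2 234.4] w 1.002 t= 32.92 F [-1.4 -0.3 -0.8]
```

View pics/w14.png

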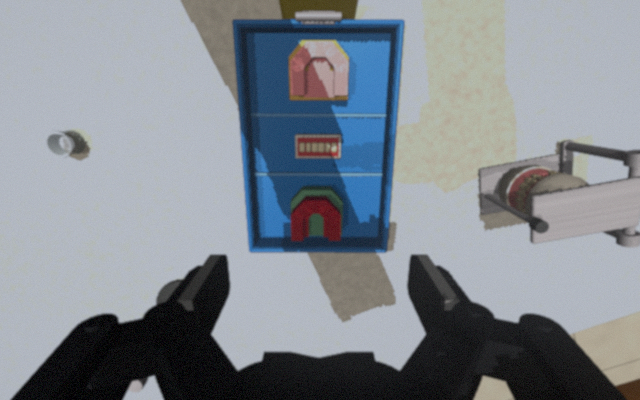

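The final view shows everything in place: pink on yellow by the ticket (320,70), the box (318,147) and red on green (317,217). One check of the pink rim's centre and tilt using height only, because shadow split its colour mask.

```bash
python3 - <<'E'
from h import *
im,W=cam("wrist"); c,s=np.cos(PY),np.sin(PY); A=np.array([[c,-s],[s,c]]); L=(W[...,:2]-PAN)@A
for n,x in (("pink",-80),("red",81)):
    m=(W[...,2]>36)&(W[...,2]<52)&(abs(L[...,0]-x)<33)&(abs(L[...,1])<40); P=L[m].astype(np.float32); z=W[m][:,2]
    r=cv2.minAreaRect(P); lo,hi=np.percentile(P,[.5,99.5],axis=0)
    k=z>41; co=np.linalg.lstsq(np.c_[P[k],np.ones(k.sum())],z[k],rcond=None)[0]
    print(n,"ctr",((lo+hi)/2).round(1),"size",(hi-lo).round(1),"rect angle",round(r[2],1),"tilt",co[:2].round(3),"z",np.median(z).round(1))
im,W=cam("top")
for n,px in dict(dish=(415,260),burn=(411,161)).items():
    w=W[px[1]-25:px[1]+26,px[0]-25:px[0]+26]; cc=w[w[...,2]>10]; print(n,cc.mean(0).round(),len(cc))
E
```

```text
pink ctr [-81.    2.6] size [49.2 57.3] rect angle 0.2 tilt [0.001 0.002] z 44.3
red ctr [82.5 -0.6] size [50.2 57.5] rect angle 89.8 tilt [0.003 0.002] z 44.5
dish [ 466. -261.   20.] 120
burn [ 717. -251.   36.] 623
```

Both rims are level, fully seated and within about 2 mm of their casts, and the dish and burner have not moved. Handing in.

```bash
python3 -c "
from rig import order; print(order.close_job())"
```

```text
the job is handed in; nothing more can be done
None
```

The case pan is made up and handed in after about 33 s of the 144 s allowed. Handing in gives no verdict, so the results below are from my last camera checks.

| Piece | Pan position (x, y) | Checks |
|---|---|---|
| Yellow upper cast | about (−80, +1.5) mm | within 1° of square, front to the ticket |
| Green lower cast | about (+82, 0) mm | within 1° of square, front to the ticket |
| Tooth box | about (+1, +1.5) mm | within 1° of square, across the middle bay |
| Pink rim | (−81.0, +2.6) mm | within about 2 mm of its cast, tilt under 0.005 rad |
| Red rim | (+82.5, −0.6) mm | within about 2 mm of its cast, tilt under 0.005 rad |

- **Seating:** the rim tops read 44.3 mm (pink) and 44.5 mm (red). Fully home is 43.5 mm, and the camera reads about 1 mm high.
- **Bystanders:** the dish and burner are where they started. I did not re-measure the articulator, but the arm never came near it and it stands upright in the last picture.
- **Disagreements:**
    - The wrist camera reads about 2 mm towards pan +y compared with the top camera and the gripper, and I corrected for that when placing the rims.
    - Three outline fits failed: the first wrist fit of the green cast, the red rim's angle and the yellow cast's colour mask. I redid each with a better method before acting on it.
    - The last colour-based pink rim fit also failed because of a shadow, so its numbers come from height alone.

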